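# Load and close the sprung roller housing, and hold it shut

### The job

Stand the two black rubber rollers upright side by side in the trough of the roller housing's lower half, then set the cover on the two dowels (ear over ear: the dowels are of different thickness) and push it down against the springs until the halves meet with no gap. Finish while still holding the cover pressed fully shut, for it springs open when let go; leave the other things on the bench where they are.

Things in the scene. Friction and masses are not known exactly. Their poses are not given: they have to be found in the camera images.
- lower: lower half of a split aluminium roller housing, fixed to the table on a dark steel flange 100 x 190 x 8 mm. Origin: centre of the flange's underside, on the table; y is the long axis, z up. Aluminium block 64 mm (x) by 170 mm (y); its flat top, the parting face, is at z = 34 mm. An open trough in its middle, a dowel near each end, a rounded ear at the +y end
- lower_trough (a point): centre of the trough's flat floor, at (0, 0, 8) mm in the lower half's frame. The trough is open upward, 44 mm wide (x) by 84 mm long (y), 26 mm deep with vertical walls: the two rollers stand in it side by side along y, for example at y = +21 and -21 mm
- dowel_thick (a point): foot of the thick steel dowel, on the parting face at (0, 70, 34) mm in the lower half's frame, next to the ear: 14 mm in diameter, rises 24 mm (to z = 58 mm), the last 5 mm tapering to 8 mm. Its twin at (0, -70, 34) mm is 10 mm in diameter, just as tall, tapering to 4 mm
- plunger_a (a joint): one of two like sprung plungers, 10 mm in diameter, at y = +54 and -54 mm on the lower half's parting face: how far it is pushed in, in m; 0 free (5 mm proud of the face), 0.005 flush. Together they carry the cover's weight and hold the halves 5 mm apart until it is pushed; pushing both flush takes 16 N in all, of which the cover's own weight gives about 3 N
- lower_ear (a point): point on the lower half's ear, at the height of the parting face: (0, 92, 34) mm in its frame; the ear is 28 mm wide and ends at y = 106 mm
- cover: upper half of the housing, loose, aluminium, about 0.3 kg, lying right way up on the table. Origin: centre of its underside (its parting face); z up, y the long axis. Block 64 mm (x) by 170 mm (y) by 26 mm high, a rib on top, cavity in the underside 48 x 88 mm, 20 mm deep. Shut, its origin is 34 mm above the lower half's and its axes agree with the lower half's
- cover_rib (a point): top centre of the rib by which to grip the cover, at (0, 0, 52) mm in its frame; the rib is 30 mm wide (x), 80 mm long (y) and stands 26 mm above the cover's flat top (z = 26 mm)
- cover_hole_large (a point): lower mouth of the cover's large dowel hole, at (0, 70, 0) mm in its frame, next to the ear: 16 mm in diameter, right through, seen from above. The small one at (0, -70, 0) mm is 12 mm in diameter, so the cover fits one way round only
- cover_ear (a point): point on the cover's rounded ear, at the height of its underside: (0, 92, 0) mm in its frame
- roller_a: pressure roller, loose: black rubber cylinder standing upright, 38 mm in diameter, 42 mm high, about 70 g, metal core visible on top. Origin: centre of its underside. Standing in the trough it rises 16 mm above the parting face
- roller_b: the second, identical roller; either may take either place in the row
- bushing: bystander: short plain steel ring, 26 mm outside diameter, 18 mm high, far smaller than the rollers; origin at the centre of its underside
- glue: bystander: upright white bottle, 56 mm in diameter, 160 mm high; origin at the centre of its underside
- wrench: bystander: steel wrench lying flat on the table beside the cover, farther to the left; origin in its underside
- band_roll: bystander: flat wooden ring (rolled edge band), 100 mm outside diameter, 22 mm high; origin at the centre of its underside
- offcut: bystander: flat strip of pale wood, 40 x 110 x 18 mm; origin at the centre of its underside
- brush: bystander: hand brush lying on the table; origin in its underside
- screw_cup: bystander: open steel cup, 66 mm in diameter, 60 mm high; origin at the centre of its underside
Mind the look-alikes: they are no part of the job. Leave any yellow look-alike of the roller_a alone.

How it is judged:
By the outcome, as a careful person would: the job done as asked, in the order asked, and still so for the second after the job is handed in, while the arm keeps its last pose, push and grip.
It also fails if it takes over 61 s, if anything falls off the work surface, if the arm or the gripper's body presses on something with over 40 N, if the wrist force passes 120 N, or if a joint passes its speed limit or range.

### The arm

A 6-joint arm with a two-finger parallel gripper is mounted at the origin on the work surface. World frame = base frame: x ahead of the robot, y to its left, z up, the work surface at z = 0. Lengths are in m, angles in rad, forces in N, time in s.
With the tool pointing down it reaches from about 0.25 to 0.725 m from the base axis. Payload 4 kg.
Tool frame: the origin (TCP) lies midway between the tips of the shut fingers; the grasp point (between the pads) lies bot.pinch_z behind it (bot.pinch_z is the distance from the TCP to the grasp point, in m); z points along the fingers, y is the direction in which the jaws open and shut (so a half turn about z gives the same grasp; the last joint's range is limited). The gripper opens to 85 mm and grips with 20 to 120 N. Pads are 22 mm wide; open, the fingers measure 114 mm over their backs; the gripper's body (76 mm by 85 mm) begins 54 mm behind the grasp point. The pads swing forward as they close: fully open they stand 13 mm farther back than shut.
Start: joints at [-1.26, 0.241, 0.005, 1.335, 0, 1.571], TCP at [0.153, -0.476, 0.231] pointing down, gripper open.
Joint ranges: [-2.72, 2.72], [-1.05, 1.87], [-1.09, 1.28], [-1.99, 2.15], [-1.42, 1.44], [-3.14, 3.14]. Speed limits (rad/s): [2.79, 2.79, 3.14, 3.14, 3.14, 3.14].

### API

Orientations are given as a unit quaternion [x, y, z, w].
In Python, from workcell import bot gives the robot as it stands. The module is installed in compiled form; this text tells all that it offers.
- The arm moves only by the tool move_arm, never from a script. Its argument "series" is a list that holds one entry, the list of rows, each a list of 7 numbers: the shift along the world's x, y, z in cm, then the turn, a rotation vector about the world's x, y, z in degrees, then the opening, from 0 (shut) to 1 (fully open). A call has exactly 5 rows; each row shifts and turns the pose as measured when the row begins; what a row does not reach is not made up. A row lasts 1/10 s, in which the tool goes at most 50 mm and 8.59 degrees, less where a joint would pass 70% of its speed; a pose out of reach is approached as far as the arm can. A call with a gripper value outside its range is refused whole. The fingers move at their own pace and stop on an object; the grip force is fixed at half the most. Time passes only in rows, so rows that do not move let the fingers close, or fill a call up. It gives the time, the measured TCP pose, the force and the opening at its end, in the units of the state.
- bot.get_obs(): the state, without advancing time (a new reading comes with each control period).
- bot.camera(name): name is "scene" or "side" or "wrist"; returns (picture, depth): 400x640x3 uint8, red, green, blue; 400x640 float32, m along the optical axis (not along the pixel's ray), 0 where there is no reading.
- bot.camera_info(name): a dict with "vfov" (degrees; the focal length in pixels is half the picture's height over the tangent of half this angle, whatever the lens; pixels are square), "cx", "cy" (the principal point, pixels), "cam_to_world" (4x4, takes a point from camera to world coordinates); the wrist camera has in their place "tool_from_camera" (4x4, takes a point from camera to tool coordinates, whose origin is the TCP and whose axes are the flange's). Camera axes: x right, y down, z forward; pixel columns grow to the right and rows downward; lengths in m; the calibration is good to about 2 mm. A picture is of the moment at which its call begins: read the wrist's pose just before it. camera_info takes no time and is no camera call.
- bot.job_done(): hands the job in, once; it reports no verdict.
Trained networks look in the newest picture that a camera, given by its name, has taken for a name from the list of things; names that differ only in an ending like _2 or _b are one class to them, and where a whole thing is asked for, a point or a joint stands for the part that bears it (a point fixed in the world has none). Each returns a list of dicts, best first, with "confidence" (0 to 1); they miss things now and then, are a little off and sometimes report something else, mostly with a low value. They report only what shows in the picture. A call takes as long as a camera call. They do not tell look-alikes from the thing itself.
- bot.find_in(camera, target): "at" ([x, y, z] in m, in world coordinates, good to about 4 mm: the middle of the surface that is visible of it).
The state is a dict: "clock": time; "joint_pos": joint angles; "joint_vel": joint speeds; "tau": joint torques, N m; "eef_pos": TCP position; "tool_rot": TCP orientation; "ft_force": force on the tool from outside, world axes, zero at the start; "ft_torque": the same for the moment, N m; "grip_width": finger opening in m.
Only numpy, scipy, OpenCV 4.12 (cv2) and the standard library are available. Lean on these libraries where they do the work, as an engineer would, in place of code of your own. Each camera call takes 0.05 s, during which the arm holds its last target.

## Working session

There is one attempt and no reset: what is moved stays moved. The work goes in short steps, Python scripts to look and compute and a tool call to move; the robot and the scene stay as the last step left them, time stands still between calls to the robot, and variables do not carry over. Pictures are saved under pics/ and viewed, and the job is handed in when it is done.

Besides the shell and the picture viewer there is one more tool, called after ">>>" as a command line: name --argument value ..., lists and objects as JSON in quotes. move_arm: Moves the arm, as the interface text tells. Its arguments: {"type":"object","properties":{"series":{"type":"array","items":{"type":"array","items":{"type":"array","items":{"type":"number"}}}}},"required":["series"]}

```bash
mkdir -p pics; ls; cat > h.py <<'E'
import numpy as np, cv2
from workcell import bot
def K(name):
    i=bot.camera_info(name); f=200/np.tan(np.radians(i["vfov"])/2); return i,f
def snap(name,fn):
    o=bot.get_obs(); p,d=bot.camera(name); cv2.imwrite('pics/'+fn,p[:,:,::-1]); np.save('pics/'+fn+'.npy',d); return o,p,d
def world(name,d,o=None):
    i,f=K(name); v,u=np.mgrid[:400,:640]; P=np.stack([(u-i["cx"])/f*d,(v-i["cy"])/f*d,d],-1)
    if "cam_to_world" in i: T=np.array(i["cam_to_world"])
    else:
        from scipy.spatial.transform import Rotation as R
        W=np.eye(4); W[:3,:3]=R.from_quat(o["tool_rot"]).as_matrix(); W[:3,3]=o["eef_pos"]; T=W@np.array(i["tool_from_camera"])
    return P@T[:3,:3].T+T[:3,3]
E
python3 - <<'E'
from h import *
print(bot.pinch_z)
for c in ("scene","side"):
    o,p,d=snap(c,c+'0.png'); i=bot.camera_info(c); print(c,i)
    for t in ["lower","lower_trough","dowel_thick","lower_ear","cover","cover_rib","cover_hole_large","cover_ear","roller_a"]:
        print(t,[(np.round(r["at"],3).tolist(),round(r["confidence"],2)) for r in bot.find_in(c,t)][:4])
print(o)
E
```

```text
pics
0.0187
scene {'vfov': 54.68708411730633, 'cx': 316.8234938529746, 'cy': 196.76038919831322, 'cam_to_world': array([[ 0.838198  ,  0.34357879, -0.42353008,  1.04084144],
       [ 0.54529753, -0.54030475,  0.64087548, -0.7256856 ],
       [-0.0086441 , -0.76813045, -0.64023502,  0.78475324],
       [ 0.        ,  0.        ,  0.        ,  1.        ]])}
lower [([0.527, 0.004, 0.024], 0.81)]
lower_trough [([0.525, 0.007, 0.024], 0.8)]
dowel_thick [([0.526, 0.005, 0.018], 0.82)]
lower_ear [([0.524, 0.003, 0.017], 0.81)]
cover [([0.478, 0.299, 0.027], 0.57)]
cover_rib [([0.482, 0.301, 0.029], 0.66), ([0.743, 0.049, 0.017], 0.47)]
cover_hole_large [([0.481, 0.303, 0.032], 0.76)]
cover_ear [([0.48, 0.303, 0.031], 0.57)]
roller_a [([0.59, -0.321, 0.041], 0.8), ([0.463, -0.285, 0.046], 0.72), ([0.476, -0.379, 0.033], 0.59), ([0.43, -0.197, 0.037], 0.51)]
side {'vfov': 46.00467749842987, 'cx': 320.40020768816674, 'cy': 200.10186474868965, 'cam_to_world': array([[-0.80022648, -0.2850046 ,  0.52764567, -0.07994041],
       [-0.59957961,  0.39770538, -0.69450322,  0.83201214],
       [-0.011
[... 616 characters left out ...]
299, 0.03], 0.47)]
{'clock': 0.5, 'joint_pos': array([-1.26003020e+00,  2.40625554e-01,  4.95315547e-03,  1.33519537e+00,
        7.40649572e-06,  1.57079605e+00]), 'joint_vel': array([ 0.00197319, -0.00012562,  0.0005903 ,  0.00226613, -0.00081481,
       -0.00204662]), 'tau': array([ 1.64278126e-04, -3.71859562e+01,  2.52460831e+01,  2.68084346e-03,
        1.73924627e-05, -1.26586720e-06]), 'eef_pos': array([ 0.15288956, -0.47602836,  0.23127577]), 'tool_rot': array([ 9.87952299e-01,  1.54758696e-01, -1.86911296e-06, -3.58613260e-05]), 'ft_force': array([ 0.1275128 ,  0.76111603, -0.48055073]), 'ft_torque': array([-0.01008211,  0.01123521,  0.00624142]), 'grip_width': 0.08555172531950284}
```

View images.

View pics/scene0.png

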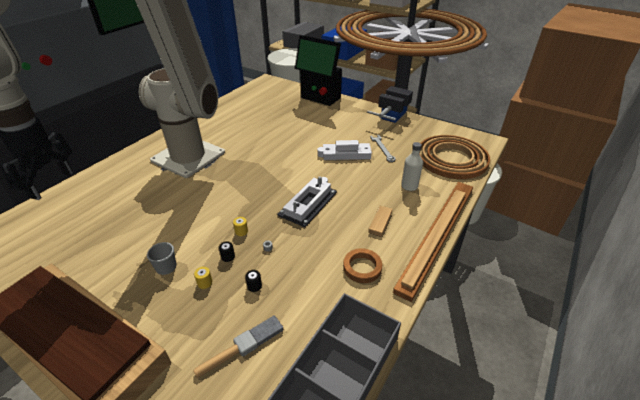

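View pics/side0.png

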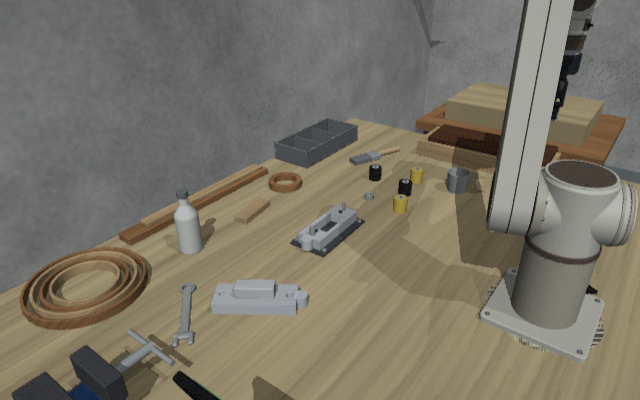

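```bash
python3 - <<'E'
from h import *
P=[];C=[]
for c in ("scene","side"):
    d=np.load(f'pics/{c}0.png.npy'); w=world(c,d); m=d>0; im=cv2.imread(f'pics/{c}0.png')
    W=w[m]; col=im[m]
    tab=W[(abs(W[:,2])<.01)&(W[:,0]>.3)&(W[:,0]<.6)]; print(c,'table z',np.median(tab[:,2]))
    for n,(x,y) in dict(near=(.456,-.277),far=(.579,-.31),yel=(.42,-.186),yel2=(.468,-.37)).items():
        s=W[(abs(W[:,0]-x)<.035)&(abs(W[:,1]-y)<.035)&(W[:,2]>.005)]
        t=s[s[:,2]>.038]; 
        if len(t)>4: (cx,cy),r=cv2.minEnclosingCircle(t[:,:2].astype(np.float32)); print(n,len(t),cx,cy,r,t[:,2].max(), t[:,:2].mean(0))
    for n,(x,y,lo,hi) in dict(lowtop=(.512,.02,.030,.038),cov=(.47,.315,.022,.03),rib=(.47,.315,.048,.056)).items():
        s=W[(abs(W[:,0]-x)<.13)&(abs(W[:,1]-y)<.13)&(W[:,2]>lo)&(W[:,2]<hi)]
        print(n,len(s),cv2.minAreaRect(s[:,:2].astype(np.float32)))
    # topdown render
    S=2000; 
    for n,(x,y) in dict(low=(.512,.02),cov=(.47,.315)).items():
        g=np.zeros((300,300,3),np.uint8)
        k=(abs(W[:,0]-x)<.14)&(abs(W[:,1]-y)<.14)&(W[:,2]>.004)
        a=W[k];cc=col[k];o=np.argsort(a[:,2])
        for q,e in zip(a[o],cc[o]):
            r=int(150-(q[0]-x)*1000);s=int(150-(q[1]-y)*1000); g[r-1:r+2,s-1:s+2]=cv2.applyColorMap(np.uint8([[min(255,max(0,q[2]*4000))]]),cv2.COLORMAP_JET)[0,0]
        C.append(g)
cv2.imwrite('pics/td.png',np.vstack([np.hstack(C[:2]),np.hstack(C[2:])]))
print(bot.camera_info('wrist'))
E
```

```text
scene table z 0.0007461201315523969
near 136 0.45649921894073486 -0.2800300419330597 0.02034514583647251 0.04561991875775262 [ 0.45761121 -0.28049061]
far 162 0.5779663324356079 -0.3140357732772827 0.01976202242076397 0.046703979294823394 [ 0.57979866 -0.31570082]
yel 104 0.4235915541648865 -0.18778739869594574 0.018949631601572037 0.04662939060913707 [ 0.42468602 -0.18856761]
yel2 157 0.4676183760166168 -0.3746682107448578 0.019146963953971863 0.04610109142884333 [ 0.46901783 -0.37547445]
lowtop 556 ((0.5147919058799744, 0.025564081966876984), (0.06673312932252884, 0.18991564214229584), 2.257478952407837)
cov 383 ((0.47204938530921936, 0.31202930212020874), (0.1908572018146515, 0.07518823444843292), 35.90226364135742)
rib 125 ((0.48046398162841797, 0.31708675622940063), (0.08076577633619308, 0.036505356431007385), 31.494014739990234)
side table z -0.00013255284485003127
near 74 0.45592641830444336 -0.27700766921043396 0.02154240943491459 0.044785621925018004 [ 0.45462283 -0.27499924]
far 60 0.5769919753074646 -0.31240159273147583 0.020238010212779045 0.04515889457185984 [ 0.5750293 
[... 334 characters left out ...]
0168), 2.0274691581726074)
cov 1342 ((0.46997562050819397, 0.31513768434524536), (0.19114045798778534, 0.06642352789640427), 34.164833068847656)
rib 420 ((0.47839999198913574, 0.3214278519153595), (0.07936248183250427, 0.03210456669330597), 34.85530471801758)
{'vfov': 68.45421605707743, 'cx': 319.8336519010741, 'cy': 198.28215553875023, 'tool_from_camera': array([[ 3.04688762e-04, -9.53698370e-01, -3.00764570e-01,
         7.61396943e-02],
       [ 9.99999853e-01,  4.25771716e-04, -3.37037949e-04,
        -4.16686271e-05],
       [ 4.49489590e-04, -3.00764423e-01,  9.53698359e-01,
        -1.42486376e-01],
       [ 0.00000000e+00,  0.00000000e+00,  0.00000000e+00,
         1.00000000e+00]])}
```

View pics/td.png

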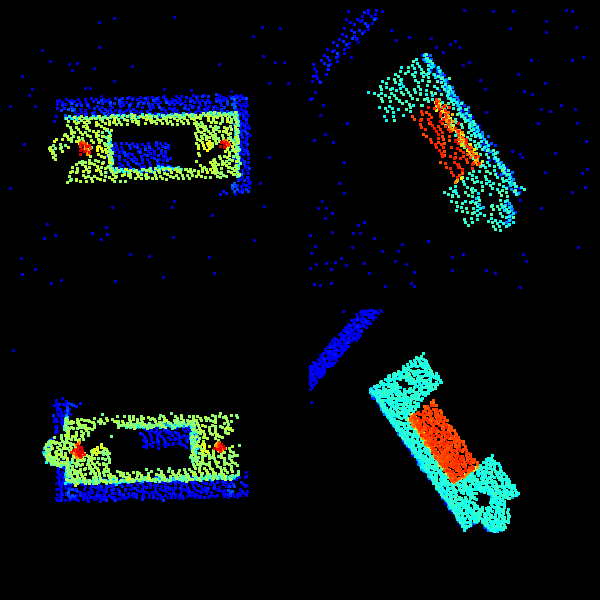

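>>> move_arm --series '[[[3.6,2.4,0,0,0,8.2,1],[3.6,2.4,0,0,0,8.2,1],[3.6,2.4,0,0,0,8.2,1],[3.6,2.4,0,0,0,8.2,1],[3.6,2.4,0,0,0,8.2,1]]]'

```text
clock: 1.5
eef_pos: [0.3337, -0.3557, 0.2314]
tool_rot: [0.868, 0.497, -0.0, 0.002]
ft_force: [1.0, -0.3, -0.4]
grip_width: 0.0855
```

>>> move_arm --series '[[[3.2,2.0,-1,0,0,8,1],[3.2,2.0,-1,0,0,8,1],[3.2,2.0,-1,0,0,8,1],[2.6,1.6,-1,0,0,8.4,1],[0,0,0,0,0,0,1]]]'

```text
clock: 2.0
eef_pos: [0.465, -0.2731, 0.1909]
tool_rot: [0.684, 0.73, 0.002, 0.004]
ft_force: [-0.7, 0.1, 0.1]
grip_width: 0.0854
```

```bash
cat > w.py <<'E'
from h import *
import sys
from scipy.spatial.transform import Rotation as R
o,p,d=snap('wrist',sys.argv[1]); w=world('wrist',d,o); m=d>0; W=w[m]
print(o['eef_pos'],'yaw',R.from_quat(o['tool_rot']).as_euler('ZYX',degrees=True),o['clock'],o['grip_width'],o['ft_force'])
E
python3 - <<'E'
import sys; sys.argv=['','w1.png']
exec(open('w.py').read())
for n,(x,y) in dict(near=(.456,-.278),far=(.577,-.313)).items():
    s=W[(abs(W[:,0]-x)<.035)&(abs(W[:,1]-y)<.035)&(W[:,2]>.005)]
    t=s[s[:,2]>.038]
    if len(t)>4: print(n,len(t),cv2.minEnclosingCircle(t[:,:2].astype(np.float32)),np.median(t[:,2]),t[:,:2].mean(0))
E
```

```text
[ 0.4649637  -0.27306373  0.19086712] yaw [9.37424835e+01 1.48794321e-01 1.79567648e+02] 2.0 0.08542380225213182 [-0.74901279  0.12384604  0.11195606]
near 17181 ((0.4562153220176697, -0.27029478549957275), 0.0385940782725811) 0.2748152019604289 [ 0.45506461 -0.26130489]
far 899 ((0.5766642093658447, -0.3146929144859314), 0.01931590959429741) 0.041927447512190186 [ 0.57595443 -0.31353194]
```

View pics/w1.png

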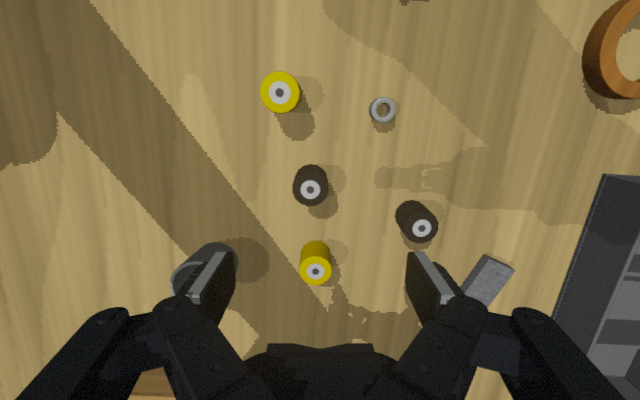

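```bash
python3 - <<'E'
import sys; sys.argv=['','w2.png']
exec(open('w.py').read())
for n,(x,y) in dict(near=(.456,-.278),far=(.577,-.313)).items():
    s=W[(abs(W[:,0]-x)<.035)&(abs(W[:,1]-y)<.035)&(W[:,2]>.005)&(W[:,2]<.06)]
    t=s[s[:,2]>.038]
    if len(t)>4: print(n,len(t),cv2.minEnclosingCircle(t[:,:2].astype(np.float32)),np.median(t[:,2]),t[:,:2].mean(0))
E
```

```text
[ 0.46385981 -0.27401462  0.19152094] yaw [ 93.53986678   0.19308185 179.58993382] 2.05 0.08534758235704831 [-0.67350725 -0.30022869  0.13318789]
near 1006 ((0.45501914620399475, -0.2793298065662384), 0.019084984436631203) 0.04203426227591445 [ 0.45502108 -0.27834668]
far 901 ((0.5770339369773865, -0.31480392813682556), 0.01942438818514347) 0.04195908255545694 [ 0.57600422 -0.31356998]
```

>>> move_arm --series '[[[-0.4,-0.3,-4.5,0,0,-1.5,1],[-0.4,-0.2,-4.5,0,0,0,1],[0,0,-4.5,0,0,0,1],[0,0,-3.3,0,0,0,1],[0,0,0,0,0,0,1]]]'

```text
clock: 2.6
eef_pos: [0.4525, -0.2865, 0.0257]
tool_rot: [0.701, 0.713, 0.001, 0.01]
ft_force: [-0.7, 0.8, -0.2]
grip_width: 0.0859
```

```bash
cat > pose.py <<'E'
from h import *
import sys
from scipy.spatial.transform import Rotation as R
o=bot.get_obs(); yaw=float(sys.argv[1]); t=R.from_euler('Z',yaw,degrees=True)*R.from_euler('X',180,degrees=True)
c=R.from_quat(o['tool_rot'])
print(o['clock'],o['eef_pos'].round(4),'rotcorr',(t*c.inv()).as_rotvec(degrees=True).round(2),o['ft_force'].round(1),o['grip_width'].round(4),'q',o['joint_pos'].round(3),o['ft_torque'].round(2))
E
python3 pose.py 92
```

```text
Traceback (most recent call last):
  File "pose.py", line 6, in <module>
    print(o['clock'],o['eef_pos'].round(4),'rotcorr',(t*c.inv()).as_rotvec(degrees=True).round(2),o['ft_force'].round(1),o['grip_width'].round(4),'q',o['joint_pos'].round(3),o['ft_torque'].round(2))
                                                                                                                         ^^^^^^^^^^^^^^^^^^^^^
AttributeError: 'float' object has no attribute 'round'
```

```bash
sed -i "s/o\['grip_width'\].round(4)/round(o['grip_width'],4)/" pose.py
python3 pose.py 92
```

```text
2.6 [ 0.4525 -0.2865  0.0257] rotcorr [0.71 0.97 1.04] [-0.7  0.8 -0.2] 0.0859 q [-0.564  0.474 -0.236  0.84  -0.002  0.99 ] [0.06 0.11 0.01]
```

>>> move_arm --series '[[[0.3,0.8,-0.2,0.7,1.0,1.0,1],[0,0,0,0,0,0,1],[0,0,0,0,0,0,0],[0,0,0,0,0,0,0],[0,0,0,0,0,0,0]]]'

```text
clock: 3.1
eef_pos: [0.4593, -0.2826, 0.0317]
tool_rot: [0.696, 0.718, 0.001, 0.005]
ft_force: [0.0, 0.0, -0.5]
grip_width: 0.0437
```

```bash
python3 pose.py 92
```

```text
3.1 [ 0.4593 -0.2826  0.0317] rotcorr [0.34 0.48 0.24] [ 0.   0.  -0.5] 0.0437 q [-0.551  0.479 -0.208  0.874 -0.001  0.989] [ 0.01  0.06 -0.03]
```

>>> move_arm --series '[[[-0.3,0.4,-0.7,0.3,0.5,0.2,0],[0,0,0,0,0,0,0],[0,0,0,0,0,0,0],[0,0,0,0,0,0,0],[0,0,0,0,0,0,0]]]'

```text
clock: 3.6
eef_pos: [0.4611, -0.2827, 0.0327]
tool_rot: [0.695, 0.719, -0.0, 0.008]
ft_force: [-0.6, 0.4, -1.3]
grip_width: 0.0351
```

```bash
python3 pose.py 92; python3 w.py w3.png
```

```text
3.6 [ 0.4611 -0.2827  0.0327] rotcorr [0.67 0.64 0.05] [-0.6  0.4 -1.3] 0.0351 q [-0.548  0.477 -0.208  0.87  -0.004  0.989] [-0.01  0.06 -0.01]
[ 0.46107916 -0.28267751  0.0327057 ] yaw [ 91.95046242   0.68980263 179.38335854] 3.6 0.03510083504205192 [-0.63884648  0.42427784 -1.26528768]
```

View pics/w3.png

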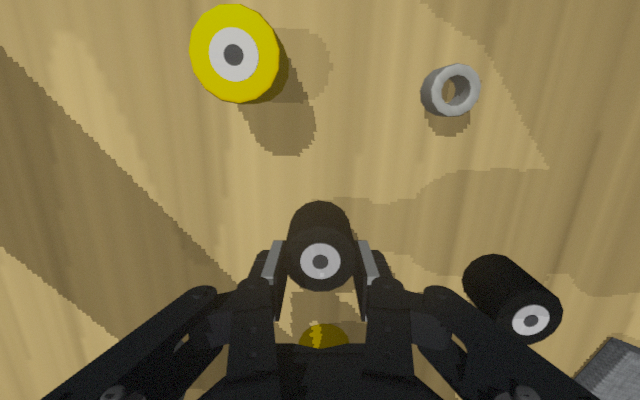

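>>> move_arm --series '[[[0,0,4,0.3,0.3,0,0],[0,0,4.5,0.3,0.3,0,0],[1,4.5,1.5,0,0,0,0],[1,4.7,0,0,0,0,0],[1,4.7,0,0,0,0,0]]]'

```text
clock: 4.15
eef_pos: [0.488, -0.1437, 0.1317]
tool_rot: [0.7, 0.715, -0.001, -0.004]
ft_force: [1.3, 0.1, -1.2]
grip_width: 0.0351
```

```bash
python3 pose.py 92
```

```text
4.15 [ 0.488  -0.1437  0.1317] rotcorr [-0.21 -0.36  0.79] [ 1.3  0.1 -1.2] 0.0351 q [-0.287  0.329 -0.143  1.105  0.002  1.262] [ 0.03 -0.08  0.06]
```

>>> move_arm --series '[[[0.8,4.6,0,0,0,0.8,0],[0.8,4.6,0,0,0,0,0],[0.8,4.0,0,0,0,0,0],[0,0,0,0,0,0,0],[0,0,0,0,0,0,0]]]'

```text
clock: 4.65
eef_pos: [0.5114, -0.0004, 0.1294]
tool_rot: [0.691, 0.723, -0.002, -0.005]
ft_force: [-0.6, -1.0, -0.5]
grip_width: 0.0353
```

```bash
python3 pose.py 92;  cat > low.py <<'E'
import sys
exec(open('w.py').read())
s=W[(abs(W[:,0]-.514)<.06)&(abs(W[:,1]-.02)<.13)&(W[:,2]>.031)&(W[:,2]<.037)]
print(len(s),cv2.minAreaRect(s[:,:2].astype(np.float32)))
t=W[(abs(W[:,0]-o['eef_pos'][0])<.03)&(abs(W[:,1]-o['eef_pos'][1])<.035)&(W[:,2]<o['eef_pos'][2]+.016)&(W[:,2]>o['eef_pos'][2]-.03)]
print('roller-ish',len(t))
S=2000;g=np.zeros((600,600,3),np.uint8); im=p[:,:,::-1][m]
k=(abs(W[:,0]-.514)<.14)&(abs(W[:,1]-.02)<.14)&(W[:,2]<.2)
a=W[k];cc=im[k];oo=np.argsort(a[:,2])
for q,e in zip(a[oo],cc[oo]):
    r=int(300-(q[0]-.514)*S);c=int(300-(q[1]-.02)*S); g[r-1:r+1,c-1:c+1]=e
cv2.imwrite('pics/td_'+sys.argv[1],g)
E
python3 low.py w4.png
```

```text
4.65 [ 5.114e-01 -4.000e-04  1.294e-01] rotcorr [-0.3  -0.57 -0.55] [-0.6 -1.  -0.5] 0.0353 q [-0.004  0.338 -0.137  1.106  0.005  1.522] [-0.01 -0.01  0.03]
[ 5.11355203e-01 -4.14574832e-04  1.29400969e-01] yaw [  92.54773057   -0.32434846 -179.44526958] 4.65 0.03526450960898474 [-0.62524005 -0.99864556 -0.48537101]
7793 ((0.5130173563957214, 0.04315359145402908), (0.06418043375015259, 0.15925773978233337), 1.4619849920272827)
roller-ish 5771
```

View pics/w4.png

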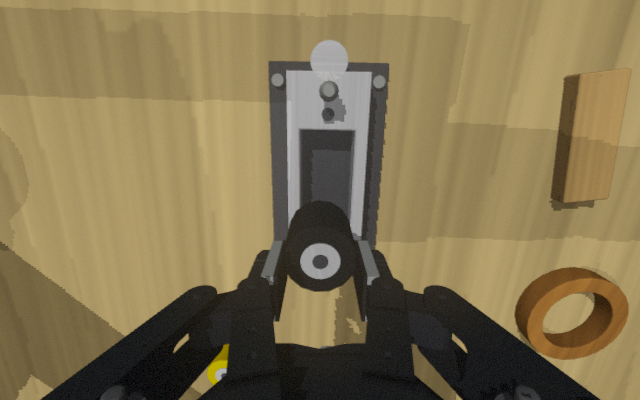

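View pics/td_w4.png

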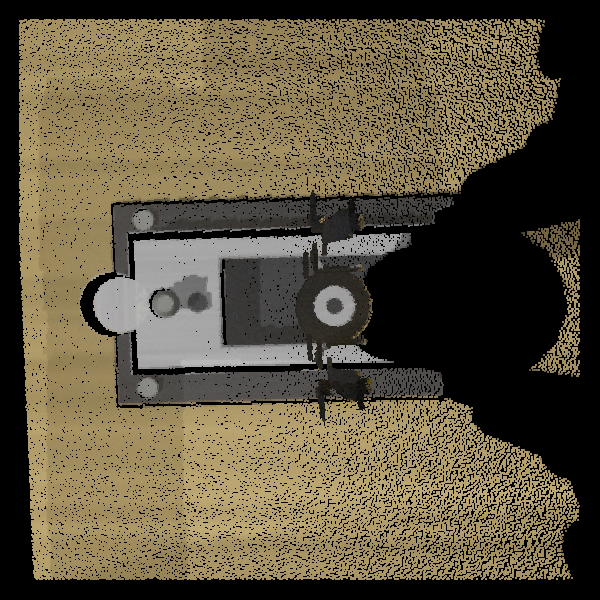

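>>> move_arm --series '[[[0.35,-0.75,-2.5,-0.3,-0.6,-0.6,0],[0,0,-2.0,0,0,0,0],[0,0,-1,0,0,0,0],[0,0,0,0,0,0,0],[0,0,0,0,0,0,0]]]'

```text
clock: 5.2
eef_pos: [0.5142, -0.014, 0.0727]
tool_rot: [0.698, 0.716, -0.0, 0.0]
ft_force: [-0.1, -0.3, 0.0]
grip_width: 0.0356
```

```bash
python3 pose.py 92;python3 low.py w5.png
```

```text
5.2 [ 0.5142 -0.014   0.0727] rotcorr [0.03 0.01 0.61] [-0.1 -0.3  0. ] 0.0356 q [-0.027  0.394 -0.218  0.958 -0.     1.52 ] [ 0.02 -0.01  0.01]
[ 0.51423614 -0.0140004   0.07268916] yaw [9.13897855e+01 2.76939728e-02 1.79990225e+02] 5.2 0.035568222911931485 [-0.10426604 -0.34946407  0.03117438]
14498 ((0.5135475397109985, 0.024118289351463318), (0.06446275115013123, 0.18552610278129578), 1.5263408422470093)
roller-ish 5765
```

View pics/td_w5.png

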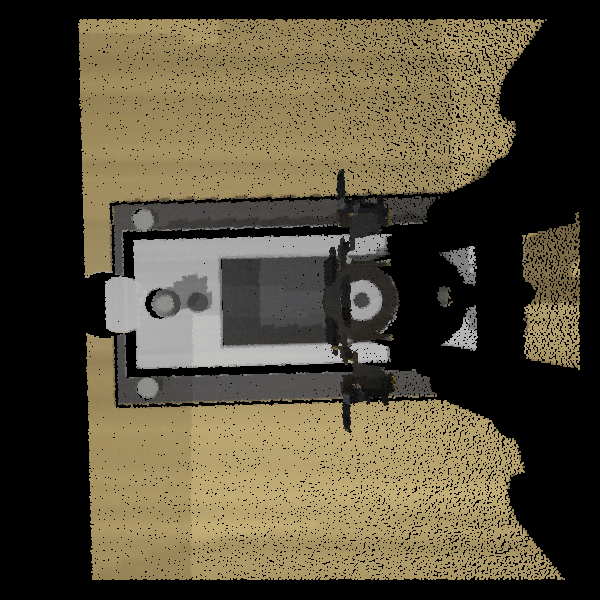

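>>> move_arm --series '[[[0,0.6,0,0,0,0.3,0],[0,0,0,0,0,0,0],[0,0,-0.5,0,0,0,0],[0,0,0,0,0,0,0],[0,0,0,0,0,0,0]]]'

```text
clock: 5.75
eef_pos: [0.5165, -0.0075, 0.0703]
tool_rot: [0.696, 0.718, 0.002, 0.002]
ft_force: [0.2, 0.2, -0.3]
grip_width: 0.035
```

```bash
python3 pose.py 91.5;python3 low.py w6.png
```

```text
5.75 [ 0.5165 -0.0075  0.0703] rotcorr [ 0.03  0.34 -0.22] [ 0.2  0.2 -0.3] 0.035 q [-0.014  0.397 -0.222  0.946 -0.     1.527] [ 0.02 -0.01 -0.01]
[ 0.51649215 -0.00747931  0.07029614] yaw [9.17239132e+01 4.28359037e-02 1.79659356e+02] 5.75 0.034965143866299384 [ 0.21472162  0.15935338 -0.32449434]
15061 ((0.5135106444358826, 0.026916831731796265), (0.06433845311403275, 0.1910216063261032), 1.5721116065979004)
roller-ish 5765
```

View pics/td_w6.png

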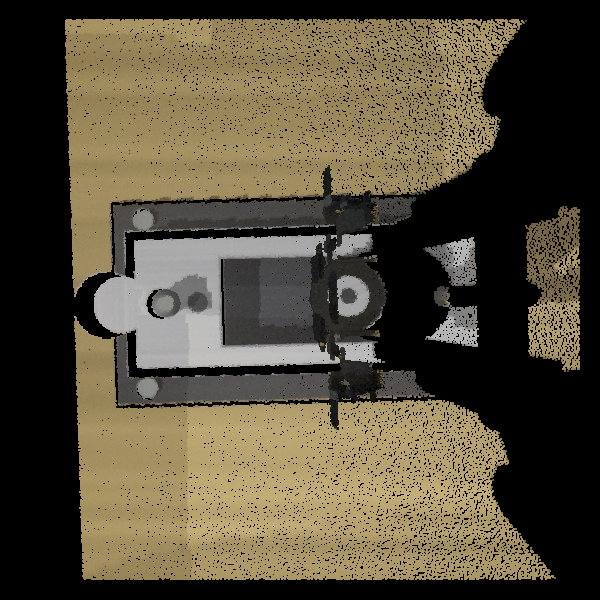

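>>> move_arm --series '[[[-0.15,0,-0.5,0,0.3,-0.2,0],[0,0,-1.0,0,0,0,0],[0,0,-0.8,0,0,0,0],[0,0,0,0,0,0,0],[0,0,0,0,0,0,0]]]'

```text
clock: 6.3
eef_pos: [0.514, -0.0075, 0.0444]
tool_rot: [0.698, 0.716, -0.001, -0.0]
ft_force: [-0.7, -0.8, -0.7]
grip_width: 0.0353
```

```bash
python3 pose.py 91.5;python3 low.py w7.png
```

```text
6.3 [ 0.514  -0.0075  0.0444] rotcorr [ 0.03 -0.1  -0.01] [-0.7 -0.8 -0.7] 0.0353 q [-1.40e-02  4.29e-01 -2.51e-01  8.92e-01 -1.00e-03  1.53e+00] [-0.03 -0.03 -0.01]
[ 0.51399187 -0.00749122  0.04439566] yaw [ 9.15062340e+01  3.19512914e-02 -1.79903601e+02] 6.3 0.03526831287476024 [-0.70088453 -0.78662313 -0.7171815 ]
20922 ((0.5136197805404663, 0.0231054425239563), (0.06439603865146637, 0.18373893201351166), 1.477555274963379)
roller-ish 8756
```

View pics/w7.png

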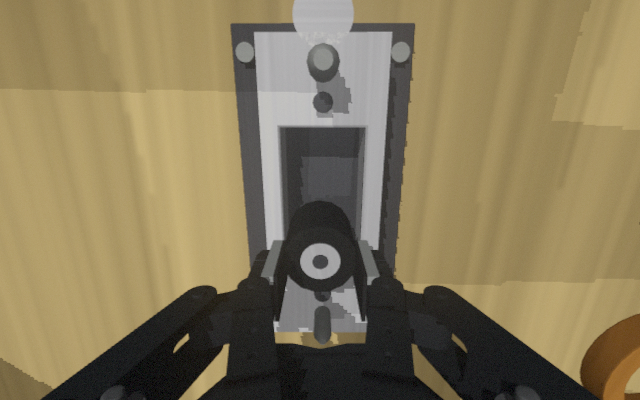

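View pics/td_w7.png

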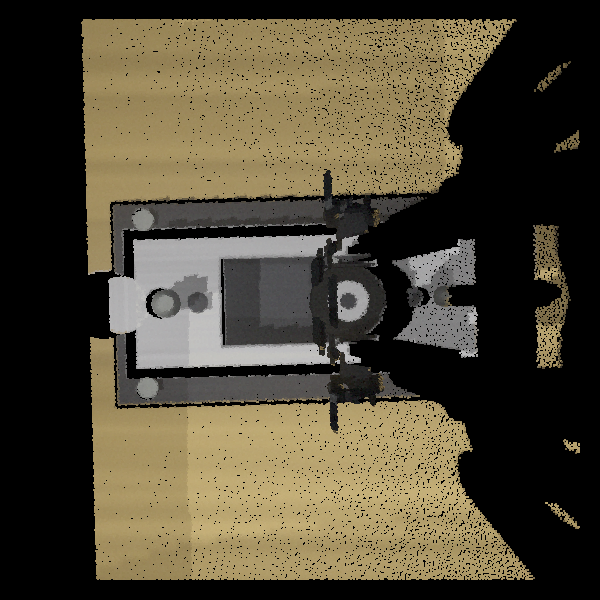

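>>> move_arm --series '[[[0,0,-0.3,0,0,0,0],[0,0,0,0,0,0,0],[0,0,0,0,0,0,1],[0,0,0,0,0,0,1],[0,0,0,0,0,0,1]]]'

```text
clock: 6.85
eef_pos: [0.515, -0.0075, 0.0422]
tool_rot: [0.698, 0.716, 0.0, 0.0]
ft_force: [0.2, 0.4, -0.1]
grip_width: 0.0768
```

```bash
python3 pose.py 91.5
```

```text
6.85 [ 0.515  -0.0075  0.0422] rotcorr [ 0.04  0.04 -0.  ] [ 0.2  0.4 -0.1] 0.0768 q [-1.40e-02  4.32e-01 -2.53e-01  8.85e-01 -1.00e-03  1.53e+00] [ 0.   -0.02  0.03]
```

>>> move_arm --series '[[[0,0,4.5,0,0,0,1],[0,0,4.5,0,0,0,1],[0.9,-4.7,1,0,0,0,1],[0.9,-4.7,0,0,0,0,1],[0.9,-4.7,0,0,0,0,1]]]'

```text
clock: 7.35
eef_pos: [0.5419, -0.1463, 0.1478]
tool_rot: [0.693, 0.721, 0.0, 0.001]
ft_force: [0.6, 0.7, -0.9]
grip_width: 0.0856
```

>>> move_arm --series '[[[0.9,-4.7,0,0,0,0,1],[0.9,-4.7,0,0,0,0,1],[0.9,-4.7,0,0,0,0,1],[0.8,-2.2,0,0,0,0,1],[0,0,0,0,0,0,1]]]'

```text
clock: 7.85
eef_pos: [0.5786, -0.323, 0.1499]
tool_rot: [0.695, 0.719, 0.001, 0.005]
ft_force: [-0.3, 0.1, -0.8]
grip_width: 0.0854
```

```bash
python3 pose.py 91.5; cat > rol.py <<'E'
import sys
exec(open('w.py').read())
x,y=.577,-.314
s=W[(abs(W[:,0]-x)<.035)&(abs(W[:,1]-y)<.035)&(W[:,2]>.038)&(W[:,2]<.06)]
print(len(s),cv2.minEnclosingCircle(s[:,:2].astype(np.float32)))
E
python3 rol.py w8.png
```

```text
7.85 [ 0.5786 -0.323   0.1499] rotcorr [ 0.3   0.51 -0.43] [-0.3  0.1 -0.8] 0.0854 q [-0.509  0.599  0.338  1.299 -0.     1.028] [0.02 0.06 0.01]
[ 0.57859747 -0.32302557  0.14985953] yaw [ 91.92764522   0.31373659 179.49784657] 7.85 0.0854031529018186 [-0.33506135  0.13428938 -0.82593682]
1353 ((0.5770871639251709, -0.3147660493850708), 0.018952330574393272)
```

View pics/w8.png

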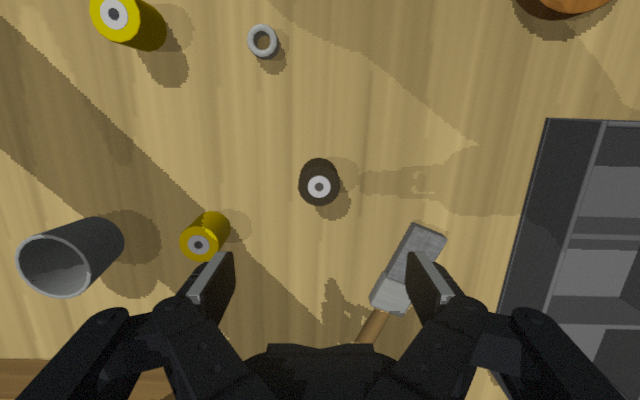

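>>> move_arm --series '[[[-0.15,0.9,-3,0.3,0.5,-0.4,1],[0,0,-4,0,0,0,1],[0,0,-3,0,0,0,1],[0,0,0,0,0,0,1],[0,0,0,0,0,0,1]]]'

```text
clock: 8.4
eef_pos: [0.5767, -0.307, 0.0506]
tool_rot: [0.696, 0.718, 0.001, 0.0]
ft_force: [0.3, 0.7, 0.3]
grip_width: 0.0852
```

```bash
python3 pose.py 91.5
```

```text
8.4 [ 0.5767 -0.307   0.0506] rotcorr [-0.08  0.12 -0.34] [0.3 0.7 0.3] 0.0852 q [-0.49   0.66   0.177  1.086  0.002  1.048] [-0.04  0.02  0.  ]
```

>>> move_arm --series '[[[0,-0.8,-2.1,0,0,-0.3,1],[0,0,0,0,0,0,0.6],[0,0,0,0,0,0,0],[0,0,0,0,0,0,0],[0,0,0,0,0,0,0]]]'

```text
clock: 8.9
eef_pos: [0.5826, -0.3147, 0.0408]
tool_rot: [0.696, 0.718, 0.004, 0.007]
ft_force: [8.0, 2.8, 33.1]
grip_width: 0.031
```

```bash
python3 pose.py 91.5
```

```text
8.9 [ 0.5826 -0.3147  0.0408] rotcorr [ 0.26  0.89 -0.25] [ 8.   2.8 33.1] 0.031 q [-0.497  0.675  0.176  1.056  0.003  1.043] [ 0.6  -1.97  0.02]
```

```bash
python3 rol.py w9.png; python3 -c "
from h import *
snap('side','s1.png')
import cv2;a=cv2.imread('pics/s1.png')[120:240,340:500];cv2.imwrite('pics/s1c.png',cv2.resize(a,None,fx=4,fy=4))"; python3 pose.py 91.5
```

```text
[ 0.58259478 -0.31469527  0.04084816] yaw [ 91.74509648   0.28433456 179.12154317] 8.9 0.030992455669583228 [ 8.04287537  2.7755891  33.12166786]
3954 ((0.5812569856643677, -0.3084242343902588), 0.029238512739539146)
9.0 [ 0.5862 -0.3162  0.0449] rotcorr [ 0.47  1.38 -0.26] [-2.5  1.6 35.1] 0.0153 q [-0.497  0.671  0.181  1.055  0.004  1.043] [ 0.36 -0.42 -0.  ]
```

View pics/w9.png

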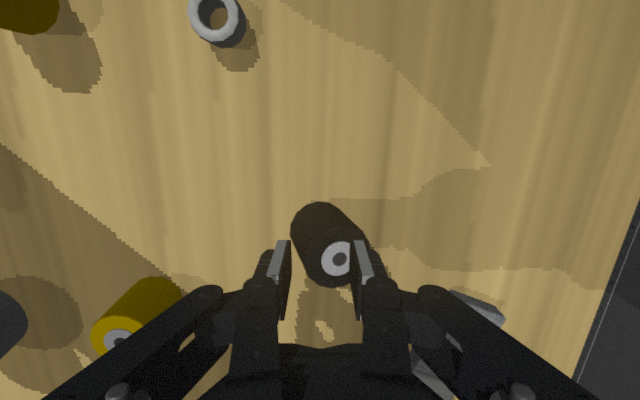

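View pics/s1c.png

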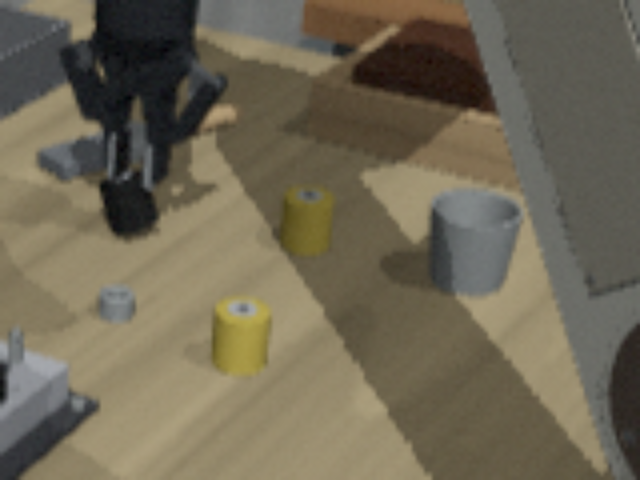

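>>> move_arm --series '[[[0,0,0.5,0,0,0,1],[0,0,2,0,0,0,1],[0,0,3,0,0,0,1],[0,0,3,0,0,0,1],[0,0,0,0,0,0,1]]]'

```text
clock: 9.5
eef_pos: [0.5894, -0.3168, 0.1411]
tool_rot: [0.696, 0.718, 0.007, 0.017]
ft_force: [0.5, 0.1, 1.0]
grip_width: 0.085
```

```bash
python3 pose.py 91.5;python3 rol.py w10.png
```

```text
9.5 [ 0.5894 -0.3168  0.1411] rotcorr [ 0.76  1.99 -0.31] [0.5 0.1 1. ] 0.085 q [-0.495  0.595  0.308  1.246  0.005  1.044] [-0.02  0.02  0.01]
[ 0.58941788 -0.3168311   0.14105278] yaw [ 91.80056991   0.81458896 178.02842182] 9.5 0.08504287092954471 [0.4645859  0.06947137 1.00757334]
1424 ((0.5777258276939392, -0.31664130091667175), 0.018951283767819405)
```

View pics/w10.png

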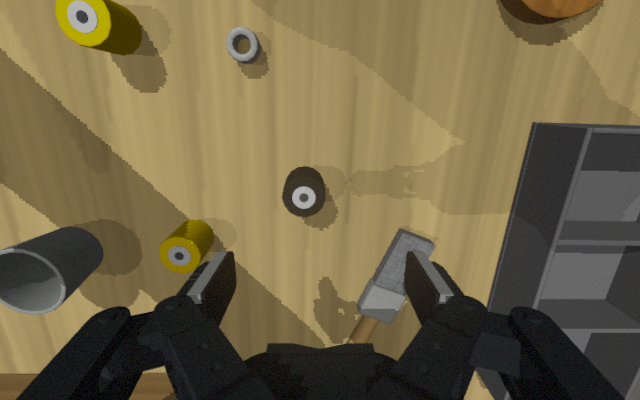

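>>> move_arm --series '[[[-1.15,0,-2,0.8,2.0,-0.3,1],[0,0,-3.5,0,0,0,1],[0,0,-3,0,0,0,1],[0,0,-2,0,0,0,1],[0,0,0,0,0,0,1]]]'

```text
clock: 10.05
eef_pos: [0.5682, -0.3133, 0.0204]
tool_rot: [0.698, 0.716, -0.004, -0.011]
ft_force: [-1.1, 0.7, -0.3]
grip_width: 0.085
```

```bash
python3 pose.py 91.5
```

```text
10.05 [ 0.5682 -0.3133  0.0204] rotcorr [-0.6  -1.19  0.07] [-1.1  0.7 -0.3] 0.085 q [-5.030e-01  7.000e-01  1.640e-01  1.058e+00 -1.000e-03  1.042e+00] [-0.03  0.04 -0.  ]
```

>>> move_arm --series '[[[0.9,-0.3,0.1,-0.5,-1.1,0,1],[0,0,0,0,0,0,1],[0,0,0,0,0,0,1],[0,0,0,0,0,0,1],[0,0,0,0,0,0,1]]]'

```text
clock: 10.55
eef_pos: [0.5769, -0.3165, 0.0206]
tool_rot: [0.698, 0.716, -0.0, -0.002]
ft_force: [-0.4, 0.0, -0.2]
grip_width: 0.0856
```

```bash
python3 pose.py 91.5
```

```text
10.55 [ 0.5769 -0.3165  0.0206] rotcorr [-0.13 -0.18  0.1 ] [-0.4  0.  -0.2] 0.0856 q [-5.020e-01  7.020e-01  1.690e-01  1.042e+00  1.000e-03  1.044e+00] [ 0.04 -0.03 -0.03]
```

>>> move_arm --series '[[[0,0,0,0,0,0,0],[0,0,0,0,0,0,0],[0,0,0,0,0,0,0],[0,0,0,0,0,0,0],[0,0,0,0,0,0,0]]]'

```text
clock: 11.05
eef_pos: [0.5785, -0.3173, 0.0238]
tool_rot: [0.698, 0.716, 0.0, 0.001]
ft_force: [-0.1, -1.4, -1.3]
grip_width: 0.036
```

```bash
python3 pose.py 91.5; python3 w.py w11.png
```

```text
11.05 [ 0.5785 -0.3173  0.0238] rotcorr [0.01 0.08 0.1 ] [-0.1 -1.4 -1.3] 0.036 q [-0.502  0.698  0.171  1.042  0.     1.044] [-0.01  0.04  0.04]
[ 0.57854526 -0.31734037  0.02376997] yaw [9.13993003e+01 1.60317263e-02 1.79916487e+02] 11.05 0.03597853993750483 [-0.14264654 -1.44771407 -1.30682111]
```

View pics/w11.png

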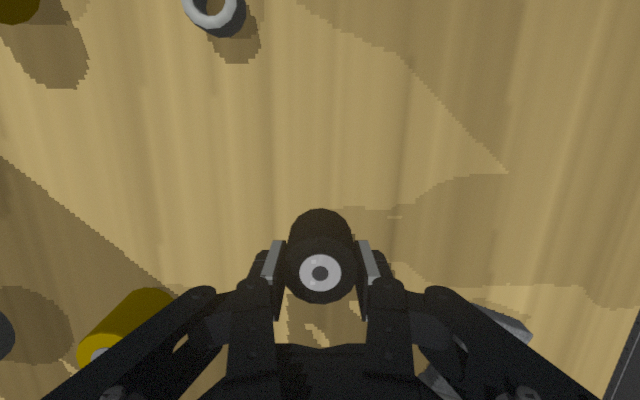

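>>> move_arm --series '[[[0,0,4.5,0,0,0,0],[0,0,4.5,0,0,0,0],[-0.8,4.5,1,0,0,0,0],[-0.9,4.7,0,0,0,0,0],[-0.9,4.7,0,0,0,0,0]]]'

```text
clock: 11.6
eef_pos: [0.551, -0.1803, 0.1234]
tool_rot: [0.702, 0.712, 0.0, -0.0]
ft_force: [0.7, 0.6, -1.4]
grip_width: 0.0357
```

>>> move_arm --series '[[[-0.9,4.7,0,0,0,0,0],[-0.9,4.7,0,0,0,0,0],[-0.9,4.7,0,0,0,0,0],[-0.8,4.7,0,0,0,0,0],[0,0,0,0,0,0,0]]]'

```text
clock: 12.1
eef_pos: [0.5113, 0.0193, 0.1233]
tool_rot: [0.7, 0.714, 0.001, -0.001]
ft_force: [0.2, -0.5, -0.0]
grip_width: 0.0356
```

```bash
python3 pose.py 91.5
```

```text
12.1 [0.5113 0.0193 0.1233] rotcorr [-0.18  0.01  0.42] [ 0.2 -0.5 -0. ] 0.0356 q [ 0.036  0.337 -0.156  1.078  0.003  1.588] [-0.1  -0.05 -0.02]
```

>>> move_arm --series '[[[0.2,1.9,0,-0.2,0,0.4,0],[0,0,-2.0,0,0,0,0],[0,0,-2,0,0,0,0],[0,0,0,0,0,0,0],[0,0,0,0,0,0,0]]]'

```text
clock: 12.6
eef_pos: [0.5133, 0.0402, 0.0828]
tool_rot: [0.696, 0.718, -0.0, 0.001]
ft_force: [1.0, -0.9, -0.8]
grip_width: 0.0358
```

```bash
python3 pose.py 91.5; python3 low.py w12.png
```

```text
12.6 [0.5133 0.0402 0.0828] rotcorr [ 0.09  0.07 -0.28] [ 1.  -0.9 -0.8] 0.0358 q [ 0.079  0.383 -0.205  0.982 -0.002  1.619] [ 0.   -0.06  0.02]
[0.51331095 0.04021517 0.08282219] yaw [9.17774005e+01 9.27313085e-02 1.79936606e+02] 12.6 0.03578315512186305 [ 0.98736621 -0.85648949 -0.81640027]
11264 ((0.5135087370872498, 0.027056999504566193), (0.06437771022319794, 0.19101016223430634), 1.556007981300354)
roller-ish 2054
```

View pics/td_w12.png

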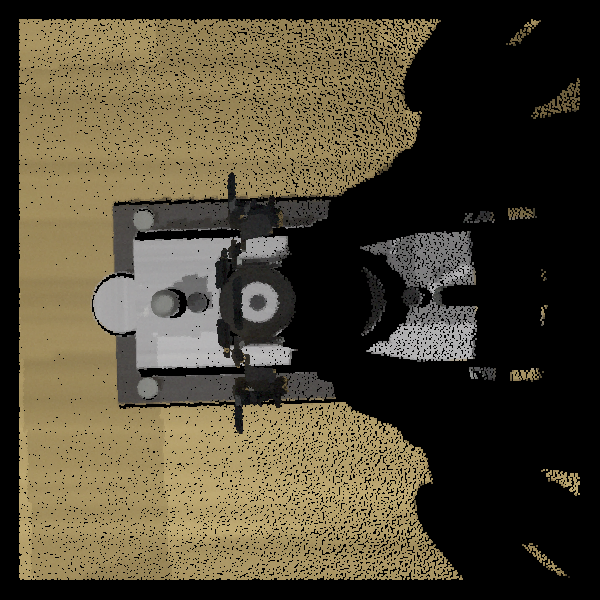

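View pics/w12.png

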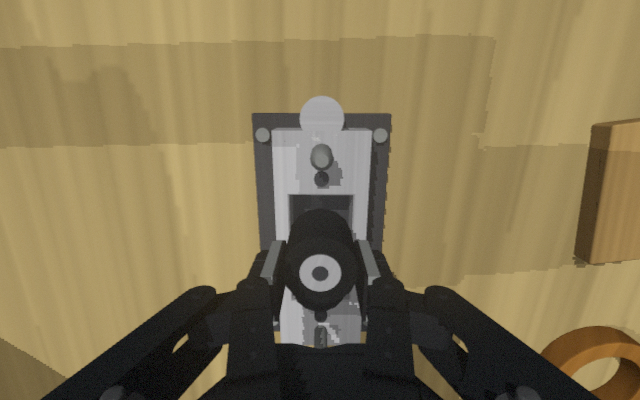

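>>> move_arm --series '[[[0,-0.3,-1,0,0,-0.2,0],[0,0,-1.0,0,0,0,0],[0,0,-0.5,0,0,0,0],[0,0,0,0,0,0,0],[0,0,0,0,0,0,0]]]'

```text
clock: 13.15
eef_pos: [0.5146, 0.0356, 0.0575]
tool_rot: [0.698, 0.716, 0.001, 0.002]
ft_force: [-0.3, -0.2, -0.8]
grip_width: 0.0357
```

```bash
python3 pose.py 91.5; python3 low.py w13.png
```

```text
13.15 [0.5146 0.0356 0.0575] rotcorr [0.09 0.23 0.08] [-0.3 -0.2 -0.8] 0.0357 q [ 0.07   0.412 -0.237  0.918 -0.002  1.616] [ 0.03  0.07 -0.01]
[0.51461941 0.03555619 0.0575277 ] yaw [9.14178356e+01 9.47240883e-02 1.79771021e+02] 13.15 0.035690304645056486 [-0.27835835 -0.2079368  -0.75440242]
12825 ((0.5133111476898193, 0.03584851697087288), (0.06425854563713074, 0.1736307591199875), 1.5812908411026)
roller-ish 5218
```

View pics/td_w13.png

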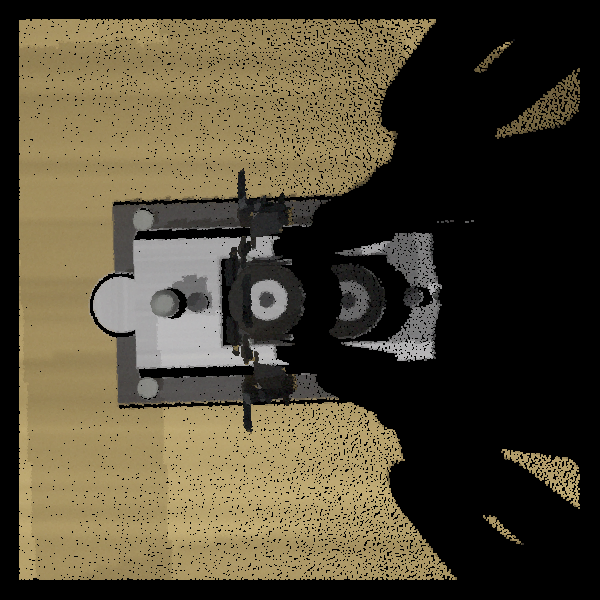

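>>> move_arm --series '[[[-0.1,0.15,-0.8,0.1,0.2,0,0],[0,0,-0.8,0,0,0,0],[0,0,-0.4,0,0,0,0],[0,0,0,0,0,0,0],[0,0,0,0,0,0,0]]]'

```text
clock: 13.7
eef_pos: [0.5137, 0.0374, 0.036]
tool_rot: [0.698, 0.716, 0.0, 0.0]
ft_force: [0.1, -0.1, -0.7]
grip_width: 0.0354
```

```bash
python3 pose.py 91.5; python3 low.py w14.png
```

```text
13.7 [0.5137 0.0374 0.036 ] rotcorr [-0.02  0.04  0.06] [ 0.1 -0.1 -0.7] 0.0354 q [ 0.073  0.44  -0.26   0.87   0.     1.618] [0.03 0.   0.  ]
[0.51365324 0.03743147 0.03598317] yaw [ 9.14444410e+01 -1.76911000e-02  1.79962278e+02] 13.7 0.03537177912307779 [ 0.09174791 -0.14647528 -0.68692268]
13803 ((0.5129134058952332, 0.04845676198601723), (0.06430496275424957, 0.1486932337284088), 1.499552845954895)
roller-ish 7751
```

View pics/td_w14.png

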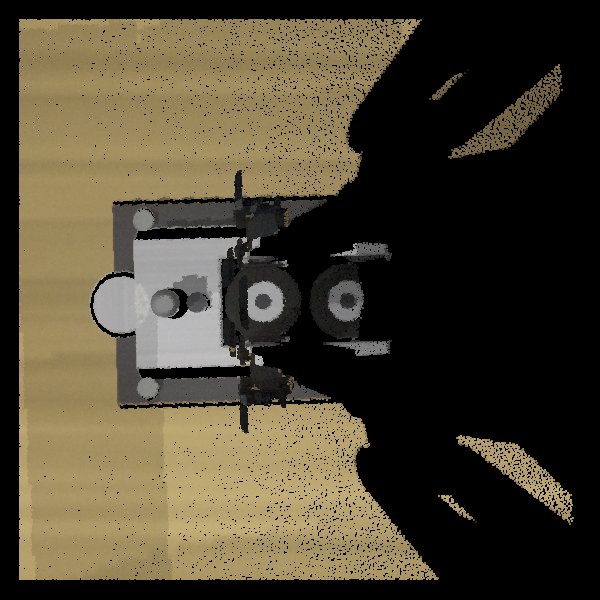

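View pics/w14.png

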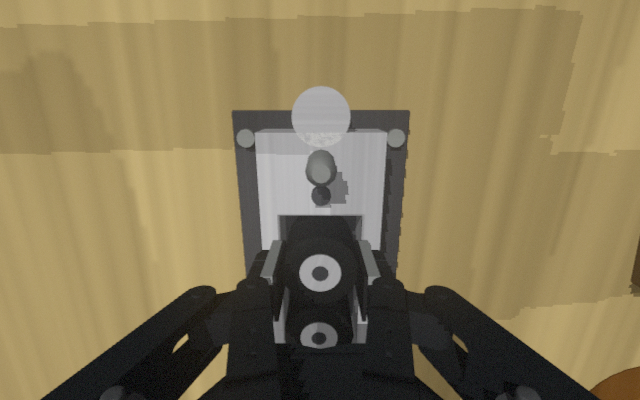

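>>> move_arm --series '[[[0,0,-0.2,0,0,0,0],[0,0,0,0,0,0,0.6],[0,0,0,0,0,0,1],[0,0,0,0,0,0,1],[0,0,1,0,0,0,1]]]'

```text
clock: 14.25
eef_pos: [0.5136, 0.0374, 0.0442]
tool_rot: [0.698, 0.716, 0.0, 0.0]
ft_force: [-0.2, -0.2, -0.7]
grip_width: 0.0852
```

>>> move_arm --series '[[[0,0,4,0,0,0,1],[0,0,4.7,0,0,0,1],[0,2,4,0,0,8,1],[-0.2,4.5,1,0,0,8.2,1],[-0.2,4.5,0,0,0,8.2,1]]]'

```text
clock: 14.75
eef_pos: [0.5095, 0.1456, 0.1919]
tool_rot: [0.529, 0.848, 0.001, 0.003]
ft_force: [1.6, 0.6, -0.5]
grip_width: 0.0853
```

```bash
python3 pose.py 91.5; python3 low.py w15.png
```

```text
14.75 [0.5095 0.1456 0.1919] rotcorr [  0.18   0.33 -24.58] [ 1.6  0.6 -0.5] 0.0853 q [ 0.28   0.315  0.002  1.252 -0.003  1.396] [ 0.02 -0.05  0.04]
[0.50948804 0.14556993 0.19190014] yaw [116.08147507   0.25161929 179.72507527] 14.75 0.08530839528094038 [ 1.5578788   0.63259352 -0.52390877]
4652 ((0.5135323405265808, 0.026819638907909393), (0.06425955891609192, 0.19217419624328613), 1.5296720266342163)
roller-ish 0
```

View pics/w15.png

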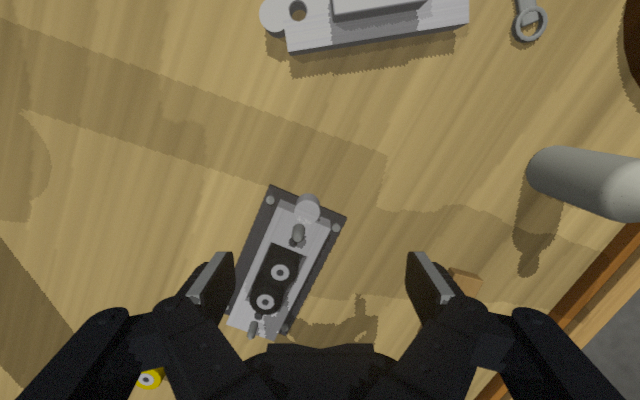

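>>> move_arm --series '[[[-0.6,3.5,0,0,0,8.3,1],[-0.6,3.5,0,0,0,8.3,1],[-0.6,3.5,0,0,0,8.3,1],[-0.6,3.5,0,0,0,8.3,1],[-0.6,3.5,0,0,0,8.3,1]]]'

```text
clock: 15.3
eef_pos: [0.479, 0.3324, 0.1977]
tool_rot: [0.183, 0.983, 0.006, 0.003]
ft_force: [0.3, 0.3, -0.6]
grip_width: 0.0849
```

>>> move_arm --series '[[[0,0,0,0,0,8.3,1],[0,0,0,0,0,8.3,1],[0,0,0,0,0,8.3,1],[0,0,0,0,0,8.3,1],[0,0,0,0,0,8.3,1]]]'

```text
clock: 15.8
eef_pos: [0.4766, 0.3384, 0.2007]
tool_rot: [-0.19, 0.982, 0.008, 0.001]
ft_force: [-0.3, 0.4, 0.7]
grip_width: 0.0855
```

```bash
python3 pose.py 214.5; cat > cov.py <<'E'
import sys
exec(open('w.py').read())
for n,lo,hi in (('top',.022,.03),('rib',.048,.056)):
    s=W[(np.hypot(W[:,0]-.479,W[:,1]-.32)<.13)&(W[:,2]>lo)&(W[:,2]<hi)]
    print(n,len(s),cv2.minAreaRect(s[:,:2].astype(np.float32)),np.median(s[:,2]))
E
python3 cov.py w16.png
```

```text
15.8 [0.4766 0.3384 0.2007] rotcorr [-0.96 -0.16 12.55] [-0.3  0.4  0.7] 0.0855 q [0.61  0.416 0.172 1.319 0.014 0.227] [-0.01  0.02 -0.02]
[0.47663558 0.33838915 0.20072119] yaw [-158.05088722    0.30872031  179.08364609] 15.8 0.08548699380002073 [-0.3311486   0.35232121  0.65981643]
top 6784 ((0.47103068232536316, 0.31324005126953125), (0.19126813113689423, 0.06413602828979492), 34.38064956665039) 0.025919258401960688
rib 2238 ((0.47922471165657043, 0.3189777433872223), (0.08019724488258362, 0.030015716329216957), 34.44981384277344) 0.05184922493736052
```

View pics/w16.png

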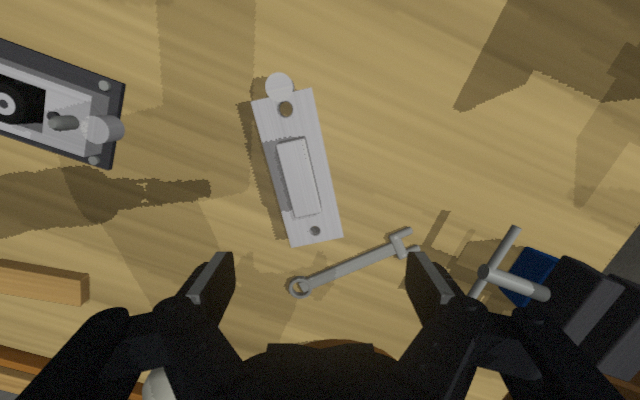

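>>> move_arm --series '[[[0.1,-1.0,-2,-0.5,-0.1,6.3,1],[0.1,-0.95,-3,-0.4,-0.1,6.2,1],[0,0,-4,0,0,0,1],[0,0,-2,0,0,0,1],[0,0,0,0,0,0,1]]]'

```text
clock: 16.35
eef_pos: [0.4803, 0.3183, 0.0927]
tool_rot: [-0.295, 0.955, 0.002, 0.004]
ft_force: [-0.6, 0.3, -0.4]
grip_width: 0.0855
```

```bash
python3 pose.py 214.4;python3 cov.py w17.png
```

```text
16.35 [0.4803 0.3183 0.0927] rotcorr [-0.33  0.43  0.04] [-0.6  0.3 -0.4] 0.0855 q [ 5.850e-01  4.750e-01 -2.800e-02  1.058e+00  1.000e-03 -1.500e-02] [0.01 0.02 0.  ]
[0.48028516 0.31830269 0.09265089] yaw [-145.64335211    0.53824909  179.96989775] 16.35 0.0855248155182729 [-0.56475668  0.3416395  -0.42175136]
top 13821 ((0.47072431445121765, 0.3132466971874237), (0.1913214921951294, 0.0642995834350586), 34.3200569152832) 0.025909944238899835
rib 4855 ((0.4788540303707123, 0.3188558518886566), (0.07985375076532364, 0.030148977413773537), 34.4418830871582) 0.051836851515978694
```

View pics/w17.png

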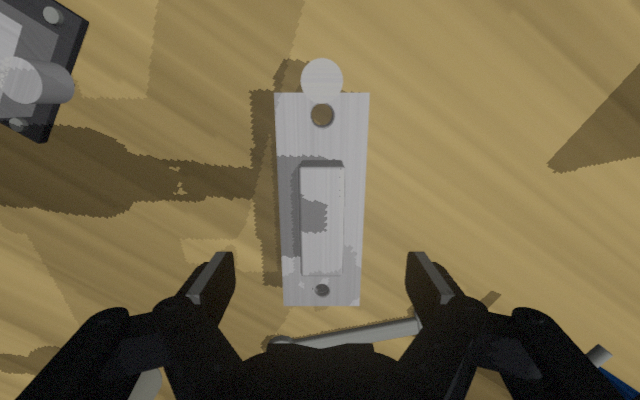

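>>> move_arm --series '[[[-0.1,0.05,-3,-0.3,0.4,0,1],[0,0,-2.2,0,0,0,1],[0,0,0,0,0,0,1],[0,0,0,0,0,0,1],[0,0,0,0,0,0,1]]]'

```text
clock: 16.9
eef_pos: [0.4858, 0.323, 0.051]
tool_rot: [-0.293, 0.956, 0.003, 0.008]
ft_force: [0.3, 0.6, 1.0]
grip_width: 0.0855
```

```bash
python3 pose.py 214.4
```

```text
16.9 [0.4858 0.323  0.051 ] rotcorr [-0.57  0.83  0.36] [0.3 0.6 1. ] 0.0855 q [ 0.587  0.524 -0.068  0.961  0.    -0.007] [0.02 0.01 0.05]
```

>>> move_arm --series '[[[-0.7,-0.4,-1.5,-0.5,0.8,0.3,1],[0,0,-0.4,0,0,0,1],[0,0,0,0,0,0,1],[0,0,0,0,0,0,1],[0,0,0,0,0,0,1]]]'

```text
clock: 17.4
eef_pos: [0.4802, 0.3201, 0.0343]
tool_rot: [-0.295, 0.955, 0.001, 0.003]
ft_force: [-0.7, -0.4, -0.1]
grip_width: 0.0855
```

```bash
python3 pose.py 214.4
```

```text
17.4 [0.4802 0.3201 0.0343] rotcorr [-0.22  0.26  0.06] [-0.7 -0.4 -0.1] 0.0855 q [ 0.588  0.541 -0.09   0.934  0.001 -0.012] [-0.04 -0.01  0.01]
```

>>> move_arm --series '[[[-0.1,-0.1,-0.4,-0.2,0.2,0,1],[0,0,0,0,0,0,0],[0,0,0,0,0,0,0],[0,0,0,0,0,0,0],[0,0,0,0,0,0,0]]]'

```text
clock: 17.9
eef_pos: [0.4794, 0.3191, 0.0304]
tool_rot: [-0.295, 0.955, -0.0, 0.001]
ft_force: [-6.3, -4.8, 12.4]
grip_width: 0.0285
```

>>> move_arm --series '[[[0,0,0,0,0,0,0],[0,0,0,0,0,0,0],[0,0,0,0,0,0,0],[0,0,0,0,0,0,0],[0,0,0,0,0,0,0]]]'

```text
clock: 18.4
eef_pos: [0.4795, 0.3191, 0.0304]
tool_rot: [-0.295, 0.955, -0.0, 0.001]
ft_force: [0.8, -0.5, 0.4]
grip_width: 0.0288
```

```bash
python3 pose.py 214.4;python3 cov.py w18.png
```

```text
18.4 [0.4795 0.3191 0.0304] rotcorr [-0.02  0.09  0.07] [ 0.8 -0.5  0.4] 0.0288 q [ 0.588  0.546 -0.092  0.931 -0.001 -0.012] [ 0.01 -0.01  0.02]
[0.47950449 0.31913823 0.03043931] yaw [-1.45668498e+02  8.63140038e-02 -1.79968472e+02] 18.4 0.02876111623578142 [ 0.79430937 -0.48631919  0.41939803]
top 18067 ((0.462894469499588, 0.3080025911331177), (0.1724035143852234, 0.0644061267375946), 34.3344841003418) 0.025925813977365375
rib 9854 ((0.47897300124168396, 0.31882041692733765), (0.08001192659139633, 0.05576171725988388), 33.59271240234375) 0.05184932528079765
```

View pics/w18.png

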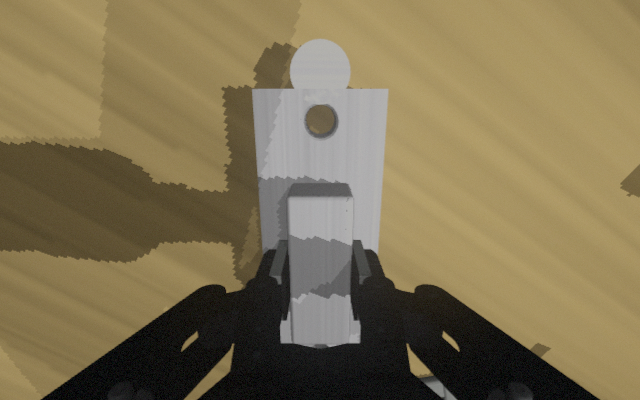

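>>> move_arm --series '[[[0,0,2,0,0,0,0],[0,0,4,0,0,0,0],[0,-1,4,0,0,-8,0],[0.2,-2.2,1,0,0,-8.2,0],[0.2,-2.2,0,0,0,-8.2,0]]]'

```text
clock: 18.95
eef_pos: [0.4789, 0.2638, 0.1389]
tool_rot: [-0.081, 0.997, 0.001, -0.005]
ft_force: [1.6, -0.1, -3.2]
grip_width: 0.0287
```

>>> move_arm --series '[[[0.3,-2.2,0,0,0,-8.2,0],[0.3,-2.2,0,0,0,-8.2,0],[0.3,-2.2,0,0,0,-8.2,0],[0.3,-2.2,0,0,0,-8.2,0],[0.3,-2.2,0,0,0,-8.2,0]]]'

```text
clock: 19.45
eef_pos: [0.4916, 0.1492, 0.1371]
tool_rot: [0.287, 0.958, 0.002, -0.006]
ft_force: [0.0, 0.0, -3.5]
grip_width: 0.0286
```

```bash
python3 pose.py 91.55
```

```text
19.45 [0.4916 0.1492 0.1371] rotcorr [ -0.68  -0.41 -55.14] [ 0.   0.  -3.5] 0.0286 q [ 0.289  0.335 -0.119  1.126  0.01   0.87 ] [-0.04 -0.07  0.01]
```

>>> move_arm --series '[[[0.4,-2.0,0.2,0,0,-8.2,0],[0.4,-2.0,0.1,0,0,-8.2,0],[0.4,-2.0,0,0,0,-8.2,0],[0.4,-2.0,0,0,0,-8.2,0],[0.4,-2.0,0,0,0,-8.2,0]]]'

```text
clock: 19.95
eef_pos: [0.5081, 0.044, 0.1365]
tool_rot: [0.616, 0.787, 0.002, -0.009]
ft_force: [-0.4, 0.4, -2.9]
grip_width: 0.0287
```

```bash
python3 pose.py 91.55
```

```text
19.95 [0.5081 0.044  0.1365] rotcorr [ -0.89  -0.64 -12.36] [-0.4  0.4 -2.9] 0.0287 q [ 0.077  0.33  -0.128  1.124  0.015  1.405] [-0.03 -0.07  0.01]
```

>>> move_arm --series '[[[0.3,-1.4,-0.5,-0.5,-0.3,-6.2,0],[0.3,-1.3,-0.5,-0.4,-0.3,-6.2,0],[0,0,0,0,0,0,0],[0,0,0,0,0,0,0],[0,0,0,0,0,0,0]]]'

```text
clock: 20.45
eef_pos: [0.5115, 0.0137, 0.1236]
tool_rot: [0.702, 0.713, -0.003, -0.003]
ft_force: [0.5, -0.0, -3.1]
grip_width: 0.0288
```

```bash
python3 pose.py 91.55; python3 low.py w19.png; python3 -c "
from h import *
snap('side','s2.png');snap('scene','c2.png')
import cv2
a=cv2.imread('pics/s2.png')[140:270,260:420];b=cv2.imread('pics/c2.png')[130:260,230:390];cv2.imwrite('pics/s2c.png',cv2.resize(np.hstack([a,b]),(800,325)))"
```

```text
20.45 [0.5115 0.0137 0.1236] rotcorr [ 0.03 -0.44  0.66] [ 0.5 -0.  -3.1] 0.0288 q [ 0.027  0.342 -0.147  1.089 -0.     1.582] [-0.02 -0.    0.01]
[0.51146618 0.01373736 0.12359183] yaw [ 9.08914628e+01  1.68954154e-02 -1.79562951e+02] 20.45 0.02881018220063244 [ 0.51720498 -0.0328539  -3.12058376]
333 ((0.5078765153884888, 0.0788910835981369), (0.01721590757369995, 0.021018393337726593), 64.17190551757812)
roller-ish 2924
```

View pics/w19.png

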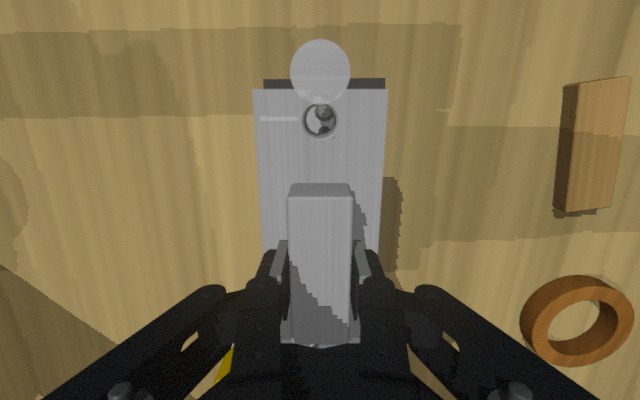

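View pics/s2c.png

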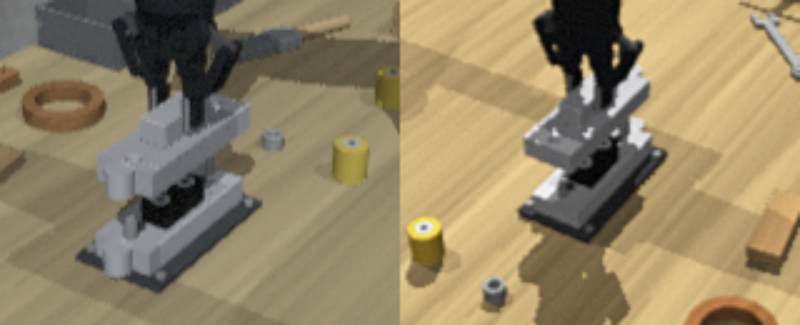

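```bash
cat > cp.py <<'E'
import sys
exec(open('w.py').read())
e=o['eef_pos']; zt=e[2]-.0044
s=W[(abs(W[:,0]-e[0])<.06)&(W[:,1]>e[1]+.05)&(W[:,1]<e[1]+.13)&(abs(W[:,2]-zt)<.004)]
r=cv2.minAreaRect(s[:,:2].astype(np.float32)); print(r,np.median(s[:,2]-zt))
# side edges: fit center line and ear tip
q=s[s[:,1]<e[1]+.08]; ys=np.linspace(e[1]+.052,e[1]+.078,14); mids=[]
for y in ys:
    k=q[abs(q[:,1]-y)<.002]; 
    if len(k)>5: mids.append((y,(k[:,0].min()+k[:,0].max())/2,np.ptp(k[:,0])))
mids=np.array(mids); a=np.polyfit(mids[:,0],mids[:,1],1); print('slope deg',-np.degrees(np.arctan(a[0])),'x at cover+65:',np.polyval(a,e[1]+.065)-e[0],'width',mids[:,2].mean(),'ear tip y rel',s[:,1].max()-e[1])
# hole
pl=abs(W[:,2]-zt)<.004
E
python3 cp.py w20.png; python3 - <<'E'
import cv2
a=cv2.imread('pics/w20.png')[80:160,270:370];cv2.imwrite('pics/w20c.png',cv2.resize(a,None,fx=6,fy=6,interpolation=cv2.INTER_CUBIC))
E
```

```text
[0.51186952 0.01388144 0.12391823] yaw [ 9.08728994e+01  2.96609366e-02 -1.79621652e+02] 20.6 0.028957672837853127 [-0.06342575 -0.51332846 -2.97589928]
((0.5098088979721069, 0.09157760441303253), (0.055373888462781906, 0.06466539949178696), 89.98295593261719) -8.665335387385287e-05
slope deg 1.1097721178692939 x at cover+65: -0.001980917429989293 width 0.06403840185140355 ear tip y rel 0.1053829066786203
```

View pics/w20c.png

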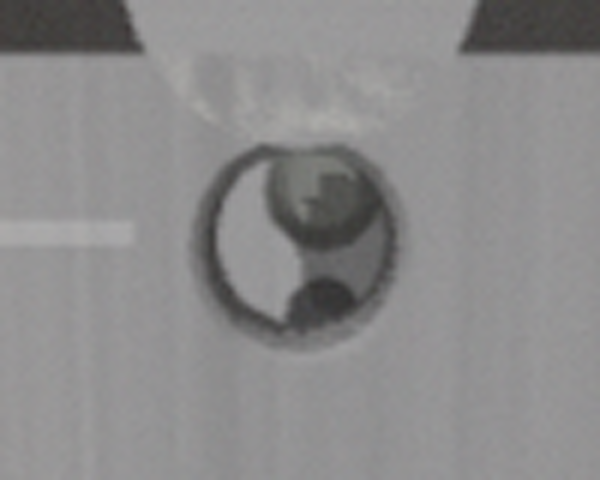

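>>> move_arm --series '[[[0.3,0.35,-1,0,-0.4,0.5,0],[0,0,-1.0,0,0,0,0],[0,0,-0.7,0,0,0,0],[0,0,0,0,0,0,0],[0,0,0,0,0,0,0]]]'

```text
clock: 21.15
eef_pos: [0.5152, 0.0186, 0.0964]
tool_rot: [0.697, 0.717, 0.0, 0.001]
ft_force: [0.5, -0.1, -3.0]
grip_width: 0.0291
```

```bash
python3 pose.py 91.4; python3 cp.py w21.png; python3 - <<'E'
import cv2
a=cv2.imread('pics/w21.png')[80:160,270:370];cv2.imwrite('pics/w21c.png',cv2.resize(a,None,fx=6,fy=6,interpolation=cv2.INTER_CUBIC))
E
```

```text
21.15 [0.5152 0.0186 0.0964] rotcorr [ 0.04  0.1  -0.16] [ 0.5 -0.1 -3. ] 0.0291 q [ 3.700e-02  3.690e-01 -1.860e-01  1.014e+00 -1.000e-03  1.580e+00] [-0.01 -0.04 -0.09]
[0.51519907 0.01859158 0.09635545] yaw [9.15575215e+01 4.11990196e-02 1.79904921e+02] 21.15 0.029050440817762646 [ 0.45165905 -0.09143389 -3.03946506]
((0.5125081539154053, 0.09618522226810455), (0.06474529951810837, 0.05533600226044655), 0.2356184720993042) -0.00010186153192263958
slope deg 1.7579679718428427 x at cover+65: -0.00270655241845541 width 0.06402784536341775 ear tip y rel 0.10525294298340594
```

View pics/w21c.png

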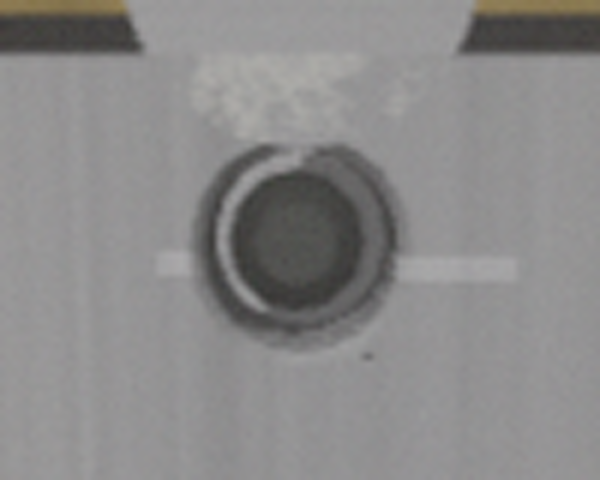

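>>> move_arm --series '[[[-0.05,-0.12,-0.4,0,0.1,-0.1,0],[0,0,-0.4,0,0,0,0],[0,0,-0.4,0,0,0,0],[0,0,0,0,0,0,0],[0,0,0,0,0,0,0]]]'

```text
clock: 21.7
eef_pos: [0.5152, 0.0169, 0.0841]
tool_rot: [0.698, 0.716, 0.0, 0.001]
ft_force: [0.1, -0.1, -2.5]
grip_width: 0.029
```

```bash
python3 pose.py 91.4; python3 cp.py w22.png; python3 - <<'E'
import cv2
a=cv2.imread('pics/w22.png')[80:160,270:370];cv2.imwrite('pics/w22c.png',cv2.resize(a,None,fx=6,fy=6,interpolation=cv2.INTER_CUBIC))
E
```

```text
21.7 [0.5152 0.0169 0.0841] rotcorr [ 0.04  0.06 -0.01] [ 0.1 -0.1 -2.5] 0.029 q [ 3.300e-02  3.830e-01 -2.020e-01  9.850e-01 -1.000e-03  1.579e+00] [-0.04  0.05 -0.03]
[0.51516176 0.01692537 0.08405997] yaw [9.14109413e+01 4.06090773e-02 1.79940919e+02] 21.7 0.029023337392787868 [ 0.1451545  -0.11443082 -2.52875543]
((0.5125010013580322, 0.09437080472707748), (0.06490010768175125, 0.05529728904366493), 0.591408371925354) -7.90152838483077e-05
slope deg 1.602066771298998 x at cover+65: -0.002504151131604182 width 0.06406066622256165 ear tip y rel 0.10508953162223736
```

View pics/w22c.png

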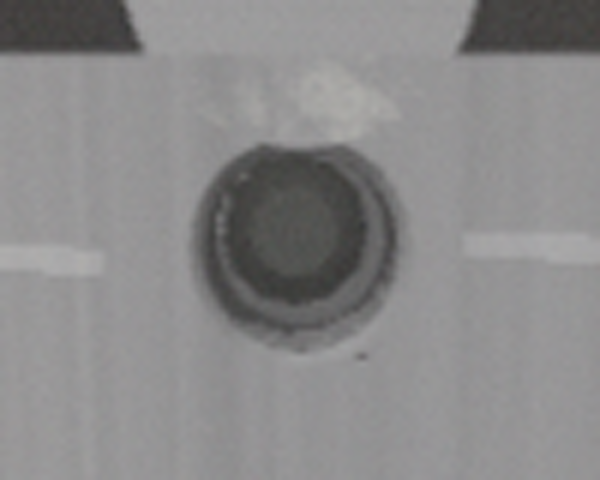

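>>> move_arm --series '[[[-0.05,0.08,0,0,0,0,0],[0,0,0,0,0,0,0],[0,0,-0.3,0,0,0,0],[0,0,-0.3,0,0,0,0],[0,0,0,0,0,0,0]]]'

```text
clock: 22.25
eef_pos: [0.5149, 0.0179, 0.078]
tool_rot: [0.698, 0.716, 0.0, 0.001]
ft_force: [-0.4, -0.4, -2.9]
grip_width: 0.0285
```

```bash
python3 pose.py 91.4; python3 cp.py w23.png; python3 - <<'E'
import cv2
a=cv2.imread('pics/w23.png')[80:160,270:370];cv2.imwrite('pics/w23c.png',cv2.resize(a,None,fx=6,fy=6,interpolation=cv2.INTER_CUBIC))
E
```

```text
22.25 [0.5149 0.0179 0.078 ] rotcorr [ 0.04  0.11 -0.02] [-0.4 -0.4 -2.9] 0.0285 q [ 3.500e-02  3.880e-01 -2.110e-01  9.690e-01 -1.000e-03  1.581e+00] [-0.02  0.03  0.03]
[0.51491494 0.01789063 0.07802767] yaw [9.14200843e+01 4.06715802e-02 1.79888628e+02] 22.25 0.028463166791387495 [-0.35372846 -0.41707663 -2.93717708]
((0.5122557878494263, 0.0954342931509018), (0.06488937139511108, 0.05531983822584152), 0.45993149280548096) -9.541707104489261e-05
slope deg 2.081940855939635 x at cover+65: -0.0025601747846367706 width 0.06408851607452921 ear tip y rel 0.10520367475523029
```

View pics/w23c.png

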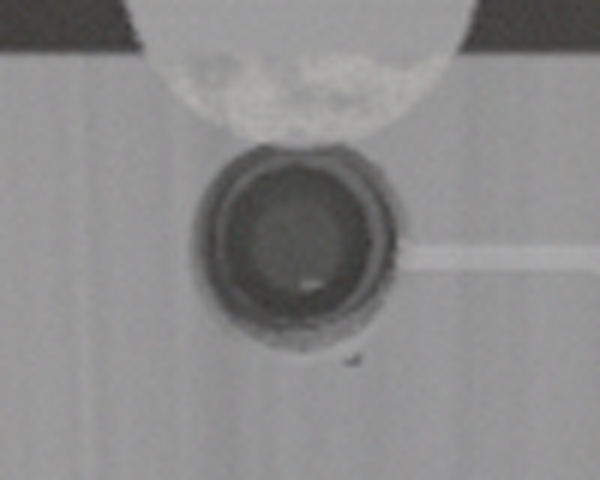

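>>> move_arm --series '[[[-0.02,0,-0.3,0,0,0,0],[0,0,-0.3,0,0,0,0],[0,0,-0.2,0,0,0,0],[0,0,0,0,0,0,0],[0,0,0,0,0,0,0]]]'

```text
clock: 22.8
eef_pos: [0.5149, 0.0179, 0.0694]
tool_rot: [0.698, 0.716, 0.001, 0.001]
ft_force: [0.1, 0.2, -1.7]
grip_width: 0.0281
```

```bash
python3 pose.py 91.4
```

```text
22.8 [0.5149 0.0179 0.0694] rotcorr [ 0.04  0.12 -0.02] [ 0.1  0.2 -1.7] 0.0281 q [ 3.500e-02  3.980e-01 -2.220e-01  9.480e-01 -1.000e-03  1.581e+00] [-0.05  0.11 -0.07]
```

>>> move_arm --series '[[[0,0,-0.2,0,0,0,0],[0,0,-0.2,0,0,0,0],[0,0,-0.2,0,0,0,0],[0,0,-0.2,0,0,0,0],[0,0,-0.2,0,0,0,0]]]'

```text
clock: 23.3
eef_pos: [0.5148, 0.0179, 0.0658]
tool_rot: [0.698, 0.716, 0.002, 0.002]
ft_force: [-5.0, 0.1, 10.4]
grip_width: 0.029
```

```bash
python3 pose.py 91.4
```

```text
23.3 [0.5148 0.0179 0.0658] rotcorr [ 0.03  0.3  -0.02] [-5.   0.1 10.4] 0.029 q [ 3.500e-02  4.000e-01 -2.300e-01  9.350e-01 -1.000e-03  1.581e+00] [-0.08  1.15  0.04]
```

>>> move_arm --series '[[[-0.03,0,-0.25,0,0.2,0,0],[0,0,-0.25,0,0,0,0],[0,0,-0.25,0,0,0,0],[0,0,-0.25,0,0,0,0],[0,0,-0.25,0,0,0,0]]]'

```text
clock: 23.8
eef_pos: [0.5149, 0.0179, 0.0645]
tool_rot: [0.698, 0.716, 0.003, 0.003]
ft_force: [-6.5, -0.1, 15.2]
grip_width: 0.0289
```

```bash
python3 pose.py 91.4
```

```text
23.8 [0.5149 0.0179 0.0645] rotcorr [ 0.02  0.47 -0.02] [-6.5 -0.1 15.2] 0.0289 q [ 3.500e-02  4.000e-01 -2.350e-01  9.280e-01 -1.000e-03  1.581e+00] [-0.05  1.7   0.01]
```

>>> move_arm --series '[[[-0.05,0,-0.3,0,0.4,0,0],[-0.05,0,-0.3,0,0.4,0,0],[-0.05,0,-0.3,0,0.4,0,0],[0,0,-0.3,0,0.4,0,0],[0,0,-0.3,0,0.4,0,0]]]'

```text
clock: 24.3
eef_pos: [0.5155, 0.0179, 0.0648]
tool_rot: [0.698, 0.716, -0.005, -0.005]
ft_force: [-7.3, 0.0, 17.1]
grip_width: 0.0288
```

```bash
python3 pose.py 91.4
```

```text
24.3 [0.5155 0.0179 0.0648] rotcorr [ 0.01 -0.86 -0.02] [-7.3  0.  17.1] 0.0288 q [ 0.035  0.416 -0.207  0.962  0.     1.581] [-0.13  1.69  0.07]
```

>>> move_arm --series '[[[-0.15,0,-0.3,0,-0.6,0,0],[-0.15,0,-0.3,0,-0.3,0,0],[-0.1,0,-0.3,0,0,0,0],[-0.1,0,-0.3,0,0,0,0],[-0.1,0,-0.3,0,0,0,0]]]'

```text
clock: 24.8
eef_pos: [0.5148, 0.0179, 0.0649]
tool_rot: [0.698, 0.716, 0.007, 0.007]
ft_force: [-4.8, -0.6, 17.1]
grip_width: 0.0288
```

```bash
python3 pose.py 91.4; python3 cp.py w24.png;python3 -c "
from h import *
snap('side','s3.png');snap('scene','c3.png')
import cv2
a=cv2.imread('pics/s3.png')[170:270,280:380];b=cv2.imread('pics/c3.png')[150:250,255:355];cv2.imwrite('pics/s3c.png',cv2.resize(np.hstack([a,b]),(800,400),interpolation=cv2.INTER_CUBIC))"; python3 pose.py 91.4
```

```text
24.8 [0.5148 0.0179 0.0649] rotcorr [ 0.    1.11 -0.01] [-4.8 -0.6 17.1] 0.0288 q [ 3.500e-02  3.920e-01 -2.470e-01  9.130e-01 -1.000e-03  1.581e+00] [-0.12  1.48 -0.02]
[0.51483209 0.01788885 0.06489277] yaw [9.14128192e+01 3.01067657e-02 1.78888085e+02] 24.8 0.028788654775088157 [-4.79263104 -0.59053976 17.10937104]
((0.5122933387756348, 0.09557028114795685), (0.06470402330160141, 0.055413346737623215), 0.10081573575735092) -6.521100814986525e-05
slope deg 1.242935374420211 x at cover+65: -0.0024824726038096268 width 0.06408569176281105 ear tip y rel 0.10538866120438475
24.95 [0.5148 0.0179 0.0649] rotcorr [ 0.    1.11 -0.01] [-4.6 -0.5 17.3] 0.0287 q [ 3.500e-02  3.920e-01 -2.470e-01  9.130e-01 -1.000e-03  1.581e+00] [-0.05  1.44 -0.02]
```

View pics/s3c.png

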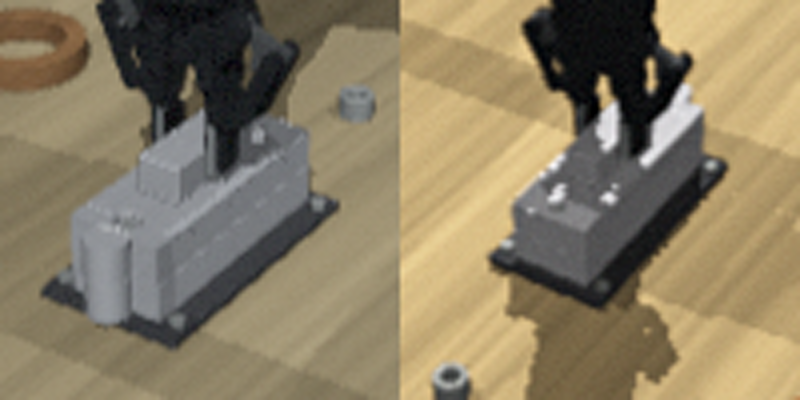

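View pics/w24.png

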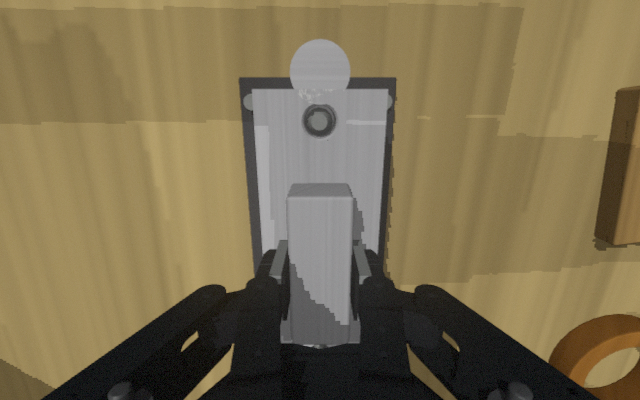

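>>> move_arm --series '[[[0,0,-0.3,0,0.4,0,0],[0,0,-0.3,0,0.4,0,0],[0,0,-0.3,0,0.3,0,0],[0,0,-0.3,0,0.1,0,0],[0,0,-0.3,0,0.05,0,0]]]'

```text
clock: 25.45
eef_pos: [0.5153, 0.0179, 0.0644]
tool_rot: [0.698, 0.716, 0.002, 0.002]
ft_force: [-7.4, 0.1, 19.1]
grip_width: 0.0284
```

```bash
python3 pose.py 91.4
```

```text
25.45 [0.5153 0.0179 0.0644] rotcorr [-0.01  0.31 -0.02] [-7.4  0.1 19.1] 0.0284 q [ 0.035  0.402 -0.231  0.932  0.     1.581] [-0.07  2.05 -0.01]
```

>>> move_arm --series '[[[-0.04,0,-0.5,0,0.25,0,0],[-0.04,0,-0.5,0,0.25,0,0],[-0.04,0,-0.5,0,0.2,0,0],[-0.04,0,-0.5,0,0.15,0,0],[-0.04,0,-0.5,0,0.15,0,0]]]'

```text
clock: 25.95
eef_pos: [0.5154, 0.0179, 0.0643]
tool_rot: [0.698, 0.716, 0.002, 0.001]
ft_force: [-9.9, -1.4, 31.2]
grip_width: 0.0289
```

```bash
python3 pose.py 91.4
```

```text
25.95 [0.5154 0.0179 0.0643] rotcorr [-0.03  0.23 -0.02] [-9.9 -1.4 31.2] 0.0289 q [ 0.035  0.404 -0.229  0.934  0.     1.581] [-0.15  2.95 -0.02]
```

>>> move_arm --series '[[[0,0,-0.45,0,0.25,0,0],[0,0,-0.45,0,0.25,0,0],[0,0,-0.45,0,0.25,0,0],[0,0,-0.45,0,0.25,0,0],[0,0,-0.45,0,0.25,0,0]]]'

```text
clock: 26.45
eef_pos: [0.5155, 0.0179, 0.0644]
tool_rot: [0.698, 0.716, -0.002, -0.002]
ft_force: [-11.7, -0.1, 28.6]
grip_width: 0.0289
```

```bash
python3 pose.py 91.4
```

```text
26.45 [0.5155 0.0179 0.0644] rotcorr [-0.04 -0.31 -0.02] [-11.7  -0.1  28.6] 0.0289 q [ 3.40e-02  4.10e-01 -2.19e-01  9.47e-01  1.00e-03  1.58e+00] [-0.11  2.43  0.01]
```

>>> move_arm --series '[[[-0.02,0,-0.5,0,-0.2,0,0],[0,0,-0.5,0,0.15,0,0],[0,0,-0.5,0,0.15,0,0],[0,0,-0.5,0,0.18,0,0],[0,0,-0.5,0,0.18,0,0]]]'

```text
clock: 26.95
eef_pos: [0.5154, 0.0179, 0.0643]
tool_rot: [0.698, 0.716, 0.0, -0.0]
ft_force: [-12.9, -0.5, 30.3]
grip_width: 0.0287
```

```bash
python3 pose.py 91.4
```

```text
26.95 [0.5154 0.0179 0.0643] rotcorr [-0.05  0.01 -0.02] [-12.9  -0.5  30.3] 0.0287 q [ 3.40e-02  4.06e-01 -2.25e-01  9.39e-01  1.00e-03  1.58e+00] [-0.11  2.75 -0.03]
```

```bash
python3 - <<'E'
import sys; sys.argv=['','w25.png']
exec(open('w.py').read())
s=W[(abs(W[:,0]-.5138)<.028)&(W[:,1]>.075)&(W[:,1]<.1)&(abs(W[:,2]-.06)<.006)]
A=np.c_[s[:,0]-.5138,s[:,1]-.0166,np.ones(len(s))]; c,*_=np.linalg.lstsq(A,s[:,2],rcond=None); print('plane slope deg x,y',np.degrees(c[:2]),'z at centre-of-cover',c[2],'median',np.median(s[:,2]))
f=W[(abs(abs(W[:,0]-.5138)-.042)<.006)&(W[:,1]>.06)&(W[:,1]<.1)&(abs(W[:,2]-.008)<.004)]; print('flange z',np.median(f[:,2]) if len(f) else None)
snap('side','s4.png');snap('scene','c4.png')
a=cv2.imread('pics/s4.png')[170:270,280:380];b=cv2.imread('pics/c4.png')[150:250,255:355];cv2.imwrite('pics/s4c.png',cv2.resize(np.hstack([a,b]),(800,400),interpolation=cv2.INTER_CUBIC))
E
python3 pose.py 91.4
```

```text
[0.51537498 0.01789785 0.06430773] yaw [ 9.14180062e+01 -4.67599720e-02  1.79990796e+02] 26.95 0.028717063844299305 [-12.92915735  -0.51274714  30.33721376]
plane slope deg x,y [0.07925296 0.26917169] z at centre-of-cover 0.05926545536449946 median 0.05982494121537238
flange z 0.008018374025897501
27.1 [0.5154 0.0179 0.0643] rotcorr [-0.05  0.01 -0.02] [-12.6  -0.7  31.4] 0.0287 q [ 3.40e-02  4.06e-01 -2.25e-01  9.39e-01  1.00e-03  1.58e+00] [-0.17  2.83 -0.01]
```

View pics/s4c.png

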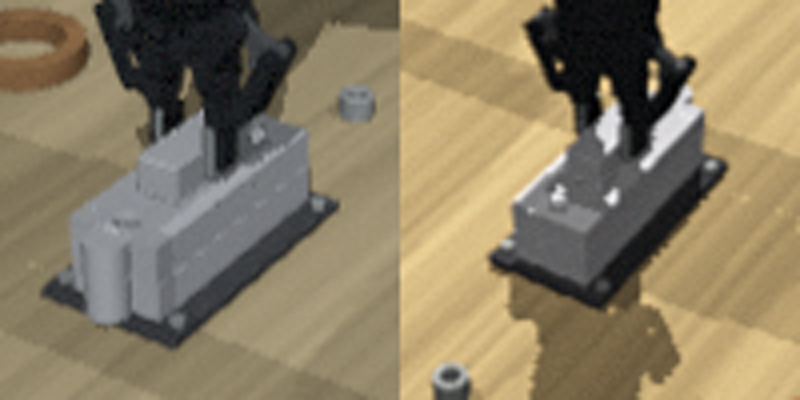

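View pics/c4.png

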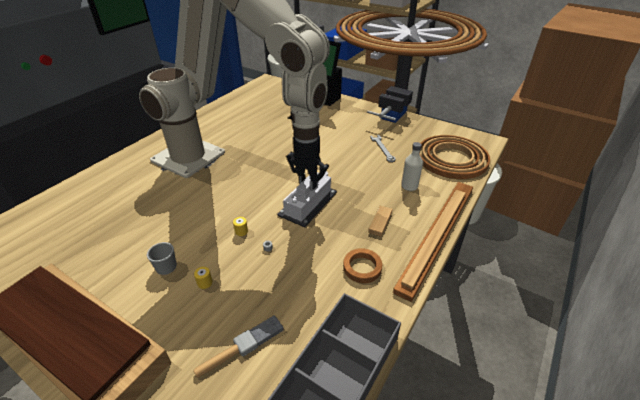

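```bash
python3 -c "
from workcell import bot
print(bot.job_done())"; python3 pose.py 91.4
```

```text
the job is handed in; nothing more can be done
None
the job is handed in; nothing more can be done
```

Both black rollers stand side by side in the trough. The cover is on the two dowels, ear over ear, and I handed the job in at about 27.1 s with the gripper still pressing it shut.

**Last checks before handing in:**
- **Height:** the cover's top measured 59.8 mm, against 60 mm when fully shut. The tool height also agreed, at 64.3 mm against about 64.4 mm expected.
- **Tilt:** the arm's own reading was within 0.05°. A plane fitted to the camera depth on the ear end of the cover gave 0.08° and 0.27°, which is near what that method can resolve.
- **Push:** the upward force held steady at 30–31 N, where about 13 N is needed.
- **Pictures:** I saw no gap in the side or scene views, and the other things on the bench appear where they were.

**What did not go cleanly:**
- **Second roller:** the first grasp failed. A finger closed on the roller's top with about 35 N, so I opened and lifted. The roller was still standing, and the second grasp held.
- **Pressing the cover:** it first tilted by up to about 1.1°, which I levelled out.
- **Sideways force:** about 13 N remained on the tool along x at the end, probably the cover bearing on the dowels.

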